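# Pack the coating-test kit into its foam case

## Task

Put the coating-test instruments away: slide the digital caliper's open jaws shut, and press the caliper and the film applicator fully home in their matching cutouts in the foam of the open case. Leave the comb gauge lying in its cutout, and do not push about or knock over the spatula, glass plate, foil-capped jar, tin and wash bottle around them.

Things in the scene. Friction and masses are not known exactly. Their poses are not given: they have to be found in the camera images.
- case: open black instrument case, fixed, outside 222 mm (x) by 292 mm (y), rim 54 mm high, its lid lying opened on the bench behind it (+x). Origin: centre of its underside on the bench; x points away from the robot to the hinges, y left, z up. Filled with dark grey foam with blue-bottomed cutouts: the caliper's in the rear half, the applicator's front left, the comb gauge's front right
- foam_top (a point): centre of the foam's surface, 50 mm above the bench, axes as the case. The cutouts leave 2.5 mm all round their parts, but soft beads on their walls (bulge widest 8.5 mm down) squeeze the part by 1.5 mm a side: a part set in stops about 4 mm deep on the beads and must be pushed on with some 6 to 12 N until it meets the cutout's floor
- caliper_cutout (a point): where point caliper_mid lies when the shut caliper is home (axes as the case): case frame (45, 0, 39.5) mm. 14 mm deep, outline of the shut caliper, jaw end to +y, long jaws to -x; with the caliper home its axes agree with the case's. Finger notches of the same depth lie beside the housing: up to 46 mm from the beam's centre line on both sides (x), from 15.5 to 62.5 mm in y from this point
- applicator_cutout (a point): where point applicator_mid lies when the applicator is home (axes as the case): case frame (-55, 60, 49) mm. The cutout is 26 mm deep and U-shaped like the applicator, with a foam island between the cheeks; with the applicator home its axes agree with the case's, cross bar on the +x side
- caliper_mid (a point): loose black digital caliper, about 120 g, lying on its back on the bench; this point is at the middle of its beam (190 mm along y, 16 mm wide, 7 mm thick), half-way up, 3.5 mm above its underside. y points to the fixed-jaw end, z up out of the display side, the long jaws point to -x
- caliper_jaw (a point): on the caliper's long fixed jaw, half-way up, axes as the caliper's, at x = -34, y = 87.5 mm from the middle of the beam. The fixed jaw is 15 mm wide (y = 80 to 95 mm), 7 mm thick and reaches to x = -50 mm; short jaws reach to x = +24 mm. The long sliding jaw is alike (y = 65 to 80 mm when shut), in one piece with the housing
- caliper_housing (a point): centre of the caliper's grey housing with the display, half-way up; it slides on the beam. 34 mm (x) by 54 mm (y) by 17 mm high, underside level with the beam's, axes as the caliper's; with the jaws shut it lies at x = 0, y = 45 mm from the middle of the beam. A thumb wheel stands 5 mm proud on its top near the tail end
- caliper_slide (a joint): opening of the caliper's jaws, m: 0 is shut; it grows as sliding jaw and housing move along the beam to -y. Slides with about 1.2 N friction and stays where it is left
- applicator_mid (a point): loose film applicator (doctor blade), about 340 g, standing on the bench; this point is in its middle, 25 mm above its underside. Two aluminium cheeks 60 mm long (x), 10 mm thick, 28 mm high, outer faces at y = +55 and -55 mm, joined by a steel cross bar nearer their +x end
- applicator_bar (a point): middle of the top of the applicator's cross bar, good to grip across x: 15 mm to +x of applicator_mid and 25 mm above it (50 mm above the underside), axes as the applicator's. The bar is 90 mm long (y), 16 mm thick, 36 mm high. Two micrometer heads of 16 mm diameter stand on it at y = +37 and -37 mm, 24 mm high
- comb_mid (a point): middle of the steel comb gauge (52 x 78 x 3 mm plate, loose) lying in its 5 mm deep cutout in the case; to be left there
- spatula_mid (a point): middle of a spatula (about 190 mm long, 22 mm wide, 7 mm high), bystander lying flat on the bench on the right
- plate_mid (a point): middle of a coated glass plate (100 x 150 x 4 mm), bystander lying on the bench on the right
- foil_jar_mid (a point): middle of a glass jar with foil cap (64 mm diameter, 78 mm high), bystander on the bench
- tin_mid (a point): middle of a steel tin with blue band (85 mm diameter, 105 mm high), bystander on the bench
- wash_mid (a point): middle of the body of a white wash bottle (64 mm diameter, 168 mm high with its spout), bystander on the bench
Not all that is in view belongs to the job. Leave any pink or yellow look-alike of the part that bears applicator_mid alone.

How it is judged:
By the outcome, as a careful person would: the job done as asked, in the order asked, and still so for the second after the job is handed in, with the robot touching nothing.
It also fails if it takes over 72 s, if anything falls off the work surface, if the arm or the gripper's body presses on something with over 40 N, if the wrist force passes 120 N, or if a joint passes its speed limit or range.

## Robot

A 6-joint arm with a two-finger parallel gripper is mounted at the origin on the work surface. World frame = base frame: x ahead of the robot, y to its left, z up, the work surface at z = 0. Lengths are in m, angles in rad, forces in N, time in s.
With the tool pointing down it reaches from about 0.275 to 0.85 m from the base axis. Payload 5.2 kg.
Tool frame: the origin (TCP) lies midway between the tips of the shut fingers; the grasp point (between the pads) lies 19 mm behind it; z points along the fingers, y is the line along which they close (so a half turn about z gives the same grasp; the last joint's range is limited). The gripper opens to 85 mm and grips with 20 to 120 N. Pads are 22 mm wide; open, the fingers measure 114 mm over their backs; the gripper's body (76 mm by 85 mm) begins 54 mm behind the grasp point. The pads swing forward as they close: fully open they stand 13 mm farther back than shut.
Start: joints at [-1.426, 0.259, 1.535, -0, 1.348, -0.203], TCP at [0.187, -0.517, 0.231] pointing down, gripper open.
Joint ranges: [-3.14, 3.14], [-0.91, 2.08], [0.19, 2.58], [-1.22, 4.36], [0.22, 2.71], [-3.12, 3.12]. Speed limits (rad/s): [2.57, 2.57, 3.14, 3.14, 3.14, 3.14].

## Interface

Orientations are given as a 3x3 rotation matrix whose columns are the frame's x, y, z axes.
In Python, from rig import telemetry, vision, order gives the robot as it stands.
- The arm moves only by the tool play_rows, never from a script. Its arguments are lists of equal length, an entry for each row: "linear": the shift along the tool's x, y, z in m, a list of three; "twist": the turn, a rotation vector about the tool's x, y, z in rad, a list of three. In form: {"linear": [[dx, dy, dz], ...], "twist": [[ax, ay, az], ...]}. A call has 1 to 8 rows; each row shifts and turns the commanded pose from where the row before left it, along the tool's axes as they then stand; what a row does not reach is not made up. A row lasts 1/10 s, in which the tool goes at most 50 mm and 8.59 degrees, less where a joint would pass 70% of its speed; a pose out of reach is approached as far as the arm can. A call is refused whole if a number of a shift passes 0.05 or a number of a turn 0.15, either way. A call with a gripper value outside its range is refused whole. "claw" is the opening, from 0 (shut) to 1 (fully open), set as the call begins (left out, the last holds). The fingers move at their own pace and stop on an object; the grip force is fixed at half the most. Time passes only in rows, so rows that do not move let the fingers close. It gives the time, the measured TCP pose, the force, the opening and the grip force at its end, in the units of the state.
- telemetry.get_state(): the state, without advancing time (a new reading comes with each control period).
- vision.get_image(name): name is "side" or "top" or "wrist"; returns the picture (420x560x3 uint8, red, green, blue); there is no depth.
- vision.camera_params(name): a dict with "mtx" (3x3 intrinsics, pixels), "R" (3x3) and "t" (3): a world point X has camera coordinates R X + t; the wrist camera has in their place "T_tool_cam" (4x4, takes a point from camera to tool coordinates, whose origin is the TCP and whose axes are the flange's). Camera axes: x right, y down, z forward; pixel columns grow to the right and rows downward; lengths in m; the calibration is good to about 2 mm. A picture is of the moment at which its call begins: read the wrist's pose just before it. camera_params takes no time and is no camera call.
- order.sign_off(): hands the job in; it is judged then, once.
The state is a dict: "time": time; "joints": joint angles; "joint_velocities": joint speeds; "joint_efforts": joint torques, N m; "ee_pos": TCP position; "eef_rot": TCP orientation; "wrist_force": force on the tool from outside, world axes, zero at the start; "torque": the same for the moment, N m; "gripper_width": opening from 0.0 (shut) to 1.0 (fully open); "gripper_force": force on a finger pad.
Only numpy, scipy, OpenCV 4.12 (cv2) and the standard library are available. Lean on these libraries where they do the work, as an engineer would, in place of code of your own. Each camera call takes 0.05 s, during which the arm holds its last target. There are 200 camera calls.

## Working session

There is one attempt and no reset: what is moved stays moved. The work goes in short steps, Python scripts to look and compute and a tool call to move; the robot and the scene stay as the last step left them, time stands still between calls to the robot, and variables do not carry over. Pictures are saved under pics/ and viewed, at most 10 in all, crops included, and the job is handed in when it is done.

Besides the shell and the picture viewer there is one more tool, called after ">>>" by a JSON object that holds its "api" and its "payload". play_rows: Moves the arm, as the interface text tells. Its arguments: {"type":"object","properties":{"linear":{"type":"array"},"twist":{"type":"array"},"claw":{"type":"number"}},"required":["linear","twist"]}

```bash
ls; mkdir -p pics; cat > h.py <<'E'
import numpy as np, cv2
from rig import telemetry, vision, order
def snap(n,f):
    s=telemetry.get_state(); im=vision.get_image(n)[:,:,::-1].copy(); cv2.imwrite('pics/'+f,im)
    np.savez('pics/'+f+'.npz',p=s['ee_pos'],R=s['eef_rot']); return im,s
def cam(n,s=None):
    c=vision.camera_params(n); K=np.array(c['mtx'])
    if n!='wrist': return K,np.array(c['R']),np.array(c['t'])
    T=np.array(c['T_tool_cam']); Rw=np.array(s['R'])@T[:3,:3]; o=np.array(s['R'])@T[:3,3]+s['p']
    return K,Rw.T,-Rw.T@o
def pix2w(n,uv,z,s=None):
    K,R,t=cam(n,s); o=-R.T@t; d=R.T@np.linalg.solve(K,np.array([uv[0],uv[1],1.]))
    return o+d*(z-o[2])/d[2]
def w2pix(n,X,s=None):
    K,R,t=cam(n,s); p=K@(R@np.array(X)+t); return p[:2]/p[2]
E
python3 - <<'E'
from h import *
a,s=snap('top','top0.png'); b,_=snap('side','side0.png')
print({k:np.round(v,3).tolist() for k,v in s.items()})
for n in('top','side'):
    K,R,t=cam(n); print(K.round(1).tolist(),(-R.T@t).round(3),R.round(2).tolist())
print(np.round(vision.camera_params('wrist')['T_tool_cam'],3))
cv2.imwrite('pics/top0b.png',cv2.resize(a,(800,600),interpolation=cv2.INTER_CUBIC))
E
```

```text
pics
{'time': 0.0, 'joints': [-1.426, 0.259, 1.536, 0.0, 1.348, -0.203], 'joint_velocities': [-0.001, 0.0, 0.002, -0.0, 0.001, 0.002], 'joint_efforts': [-0.002, -44.604, -29.057, -0.0, 0.012, 0.0], 'ee_pos': [0.187, -0.517, 0.23], 'eef_rot': [[0.94, 0.341, -0.0], [0.341, -0.94, 0.002], [0.0, -0.002, -1.0]], 'wrist_force': [0.212, 1.09, 0.039], 'torque': [-0.02, -0.055, 0.046], 'gripper_force': 0.0, 'gripper_width': 1.0}
[[526.1, 0.0, 288.6], [0.0, 526.1, 206.7], [0.0, 0.0, 1.0]] [ 0.288 -0.008  1.617] [[0.01, -1.0, 0.0], [-0.99, -0.01, -0.14], [0.14, 0.0, -0.99]]
[[465.8, 0.0, 279.7], [0.0, 465.8, 209.0], [0.0, 0.0, 1.0]] [ 0.148 -1.264  1.247] [[0.97, -0.24, 0.02], [-0.14, -0.65, -0.75], [0.19, 0.72, -0.66]]
[[-0.    -0.959 -0.282  0.072]
 [ 1.     0.    -0.001 -0.   ]
 [ 0.001 -0.282  0.959 -0.143]
 [ 0.     0.     0.     1.   ]]
```

View pics/top0b.png

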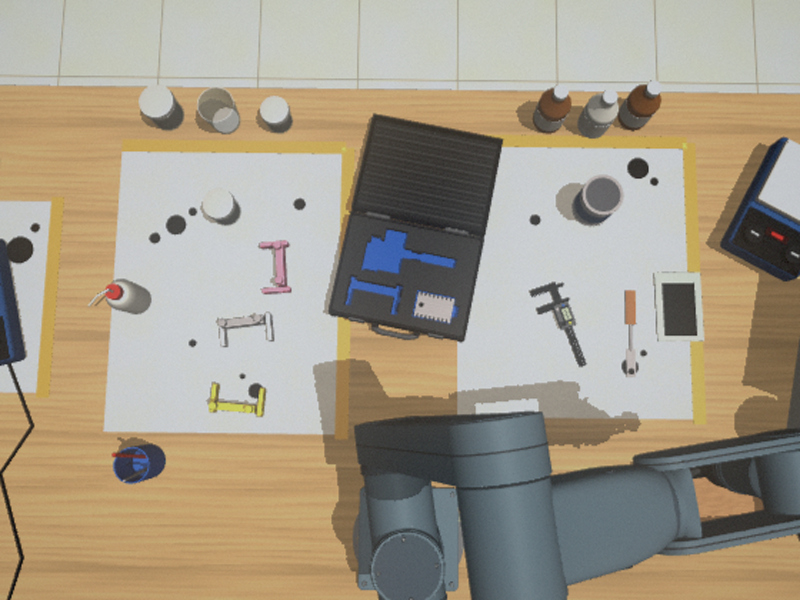

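View pics/side0.png

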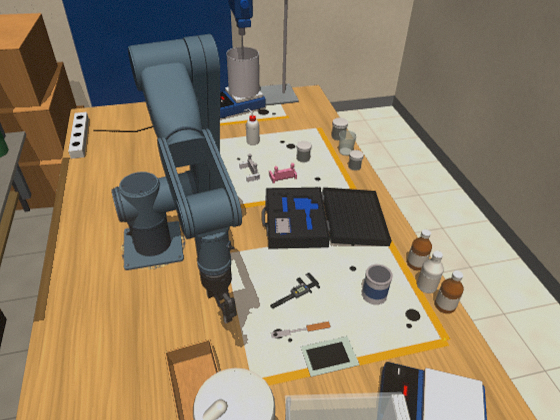

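Top view (800-wide): the case is at (410,270) and the caliper at (560,320), with its jaws upper left. Applicator candidates are pink (275,265), silver (247,327) and yellow (237,400). The description says aluminium and rules out the coloured ones, so I choose silver. I'll check that in one close composite crop.

```bash
python3 - <<'E'
import cv2,numpy as np
a=cv2.imread('pics/top0.png')
f=lambda x0,y0,w,h,k:cv2.resize(a[y0:y0+h,x0:x0+w],None,fx=k,fy=k,interpolation=cv2.INTER_CUBIC)
A=f(140,205,65,50,6); C=f(360,190,60,70,6); B=f(225,145,120,100,3.3333)
out=np.zeros((600,800,3),np.uint8)
out[:300,:390]=A; out[:420,400:760]=C
D=f(228,150,118,90,3.3); out[303:600,:389]=D[:297]
cv2.imwrite('pics/c1.png',out)
E
```

```text
(no output)
```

View pics/c1.png

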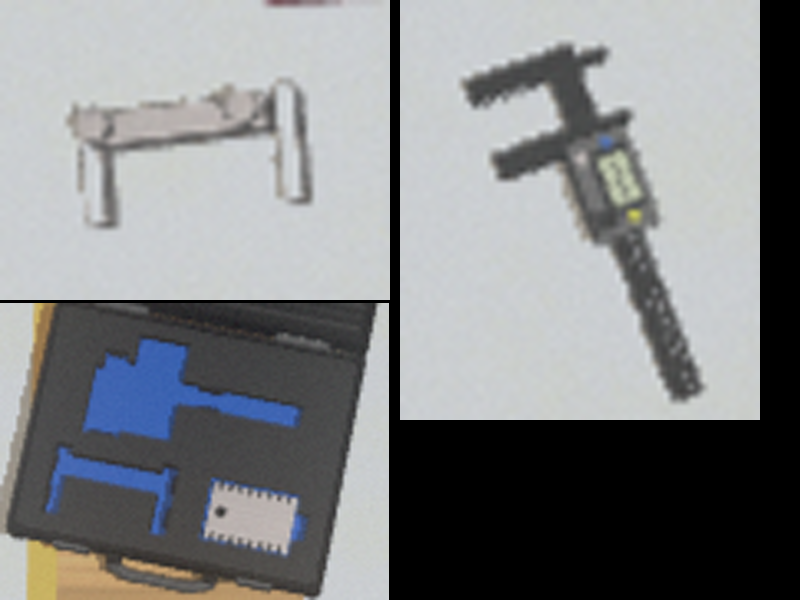

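The crop confirms the silver one, with its bar on the upper (+x) side and a yaw of a few degrees. The caliper's jaws are open, with the long jaws to image left (+y).

```bash
python3 - <<'E'
from h import *
C=lambda x,y,z:pix2w('top',(360+(x-400)/6-.4,190+y/6-.4),z)
A=lambda x,y,z:pix2w('top',(140+x/6-.4,205+y/6-.4),z)
D=lambda x,y,z:pix2w('top',(228+x/3.3-.35,150+(y-303)/3.3-.35),z)
def pr(n,p): print(n,np.round(p*1000,1))
h=C(568,47,.007);t=C(687,397,.007);pr('cal head',h);pr('tail',t);print(np.linalg.norm(h-t))
d=(h-t)/np.linalg.norm(h-t);pr('dir',d);print('yaw of caliper y axis',np.degrees(np.arctan2(d[1],d[0])));pr('mid',h-.095*d)
for n,p in(('fix tip',(472,92)),('slid tip',(497,167))): pr(n,C(*p,.007))
pr('hous',C(612,188,.017))
# applicator
l=A(72,122,.05);r=A(272,107,.05)
pr('barL',l);pr('barR',r)
pr('footL',A(103,225,.028));pr('footR',A(296,200,.028));pr('topR',A(285,82,.028))
# case: caliper cutout tail, comb
for n,p,z in(('cal tail top',(300,407),.036),('cal tail bot',(296,427),.036),('L tip bot',(84,430),.036),('L tip top',(105,353),.036),
 ('bar L',(60,448),.024),('bar R',(172,470),.024),('cheekLend',(52,510),.024),('cheekRend',(158,533),.024),
 ('rim FL',(10,532),.054),('rim FR',(318,596),.054),('rim BR',(362,352),.054)): pr(n,D(*p,z))
E
```

```text
cal head [ 540.7 -313.2    7. ]
tail [ 361.3 -371.3    7. ]
0.18855829418171677
dir [951.4 307.9   0. ]
yaw of caliper y axis 17.93171131431453
mid [ 450.3 -342.5    7. ]
fix tip [ 516.6 -263.4    7. ]
slid tip [ 477.9 -275.9    7. ]
hous [ 466.6 -332.8   17. ]
barL [442.2 402.3  50. ]
barR [450.9 302.9  50. ]
footL [392.5 390.   28. ]
footR [406.3 293.3  28. ]
topR [466.  301.2  28. ]
cal tail top [583.9 -97.5  36. ]
cal tail bot [565.1 -93.9  36. ]
L tip bot [559.9 101.9  36. ]
L tip top [632.7  83.9  36. ]
bar L [544.7 124.7  24. ]
bar R [525.3  20.3  24. ]
cheekLend [486.6 130.8  24. ]
cheekRend [466.4  32.4  24. ]
rim FL [462.3 165.7  54. ]
rim FR [ 407.6 -113.4   54. ]
rim BR [ 632.6 -153.3   54. ]
```

>>> {"api": "play_rows", "payload": {"linear": [[0, 0, 0], [0, 0, 0], [0, 0, 0], [0, 0, 0], [0, 0, 0], [0, 0, 0], [0, 0, 0], [0, 0, 0]], "twist": [[0, 0, -0.14], [0, 0, -0.14], [0, 0, -0.14], [0, 0, -0.14], [0, 0, -0.14], [0, 0, -0.14], [0, 0, -0.14], [0, 0, -0.14]]}}

```text
time: 0.9
ee_pos: [0.1874, -0.5167, 0.2308]
eef_rot: [[0.097, 0.995, -0.0], [0.995, -0.097, 0.001], [0.001, -0.0, -1.0]]
wrist_force: [0.5, -0.1, -0.4]
gripper_width: 1.004
gripper_force: 0.0
```

>>> {"api": "play_rows", "payload": {"linear": [[0, 0, 0], [0, 0, 0], [0, 0, 0], [0, 0, 0]], "twist": [[0, 0, -0.14], [0, 0, -0.14], [0, 0, -0.14], [0, 0, 0]]}}

```text
time: 1.3
ee_pos: [0.1874, -0.5168, 0.2309]
eef_rot: [[-0.313, 0.95, -0.0], [0.95, 0.313, 0.001], [0.001, 0.0, -1.0]]
wrist_force: [-0.7, 0.7, 0.3]
gripper_width: 1.0
gripper_force: 0.0
```

```bash
cat >> h.py <<'E'
def go(xyz=None,yaw=None):
    """deltas in the tool axes to TCP xyz; yaw (deg) wanted of tool y axis"""
    s=telemetry.get_state(); R=np.array(s['eef_rot']); p=np.array(s['ee_pos'])
    y=np.degrees(np.arctan2(R[1,1],R[0,1])); print('t',round(s['time'],2),'p',p.round(4),'yaw',round(y,2),'zaxis',R[:,2].round(3),'F',np.round(s['wrist_force'],1),'w',round(s['gripper_width'],3))
    if xyz is not None: print('d tool',(R.T@(np.array(xyz)-p)).round(4))
    if yaw is not None: print('dtz',round(-np.radians((yaw-y+180)%360-180),4))
E
python3 -c "
from h import *
go((.5035,-.2896,.2),17.9)"
```

```text
t 1.3 p [ 0.1874 -0.5168  0.2309] yaw 18.23 zaxis [-0.     0.001 -1.   ] F [-0.7  0.7  0.3] w 1.0
d tool [0.1168 0.3713 0.031 ]
dtz 0.0058
```

>>> {"api": "play_rows", "payload": {"linear": [[0.0145, 0.046, 0.004], [0.0145, 0.046, 0.004], [0.0145, 0.046, 0.004], [0.0145, 0.046, 0.004], [0.0145, 0.046, 0.004], [0.0145, 0.046, 0.004], [0.0145, 0.046, 0.004], [0.0145, 0.046, 0.004]], "twist": [[0, 0, 0], [0, 0, 0], [0, 0, 0], [0, 0, 0], [0, 0, 0], [0, 0, 0], [0, 0, 0], [0, 0, 0]]}}

```text
time: 2.1
ee_pos: [0.5023, -0.2906, 0.199]
eef_rot: [[-0.308, 0.952, -0.0], [0.952, 0.308, -0.0], [0.0, -0.0, -1.0]]
wrist_force: [-0.0, -0.3, 0.7]
gripper_width: 0.999
gripper_force: 0.0
```

>>> {"api": "play_rows", "payload": {"linear": [[0, 0, 0.01], [0, 0, 0.01], [0, 0, 0]], "twist": [[0, 0, 0], [0, 0, 0], [0, 0, 0]]}}

```text
time: 2.4
ee_pos: [0.4994, -0.2918, 0.1772]
eef_rot: [[-0.31, 0.951, -0.003], [0.951, 0.31, 0.002], [0.003, -0.003, -1.0]]
wrist_force: [0.5, -0.4, -0.2]
gripper_width: 1.004
gripper_force: 0.0
```

```bash
python3 -c "
from h import *
a,s=snap('wrist','w1.png'); go()
cv2.imwrite('pics/w1b.png',cv2.resize(a,(800,600),interpolation=cv2.INTER_CUBIC))"
```

```text
t 2.45 p [ 0.4995 -0.2925  0.1782] yaw 18.01 zaxis [-0.002  0.001 -1.   ] F [-0.   0.6 -0.4] w 0.999
```

View pics/w1b.png

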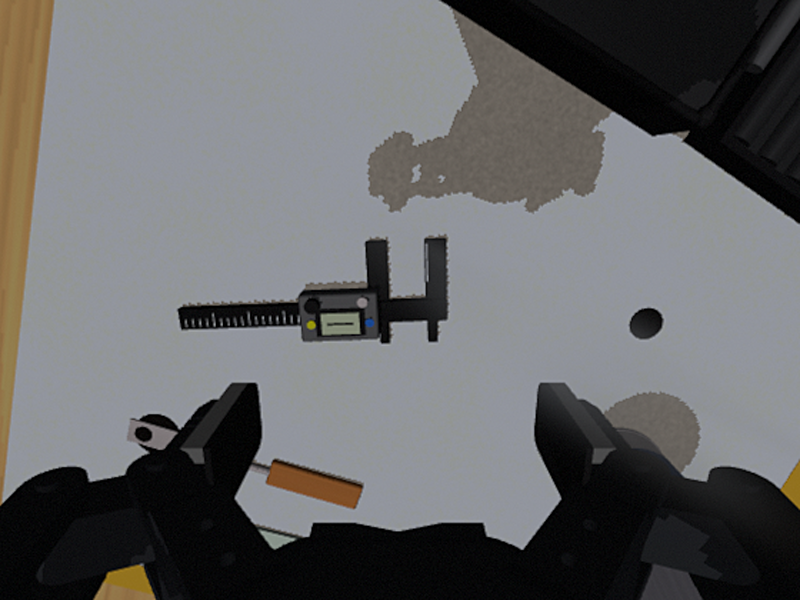

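The wrist view shows the caliper with its tail at (180,318), the fixed long jaw's outer face at x=447 (tip y=237) and the sliding jaw's outer face at x=367.

```bash
python3 - <<'E'
from h import *
s=np.load('pics/w1.png.npz'); s={'p':s['p'],'R':s['R']}
W=lambda x,y,z:pix2w('wrist',((x+.5)*.7-.5,(y+.5)*.7-.5),z,s)
P={}
for n,x,y in(('tail',179,318),('fixR_tip',447,237),('fixR_mid',447,310),('fixL_tip',426,238),('slL_tip',367,240),('slR_tip',388,240),('headend',447,322),('short fix',433,341)):
    P[n]=W(x,y,.007);print(n,(P[n]*1000).round(1))
d=P['headend']-P['tail'];print(np.linalg.norm(d),np.degrees(np.arctan2(d[1],d[0])))
print('open+30',np.linalg.norm(P['fixR_tip']-P['slL_tip']))
d=d/np.linalg.norm(d); x=np.array([d[1],-d[0],0])
tip=P['fixR_tip'];head=P['headend']
# from tip: mid = tip +50x -95d
print('mid from tip',tip+.05*x-.095*d)
print('grip',(tip+P['slL_tip'])/2+.016*x)
go((tip+P['slL_tip'])/2+.016*x,np.degrees(np.arctan2(d[1],d[0])))
E
```

```text
tail [ 361.7 -366.9    7. ]
fixR_tip [ 522.3 -254.5    7. ]
fixR_mid [ 539.5 -302.7    7. ]
fixL_tip [ 509.1 -259.5    7. ]
slL_tip [ 471.8 -273.1    7. ]
slR_tip [ 485.2 -268.7    7. ]
headend [ 542.5 -311.     7. ]
short fix [ 537.8 -327.6    7. ]
0.18932020687695694 17.178860354026273
open+30 0.053767469916839936
mid from tip [ 0.44627573 -0.33033047  0.007     ]
grip [ 0.50176494 -0.2790706   0.007     ]
t 2.45 p [ 0.4995 -0.2925  0.1782] yaw 18.01 zaxis [-0.002  0.001 -1.   ] F [-0.   0.6 -0.4] w 0.999
d tool [0.0117 0.0066 0.1712]
dtz 0.0145
```

```bash
python3 - <<'E'
from h import *
s=np.load('pics/w1.png.npz'); s={'p':s['p'],'R':s['R']}
print('dot w',pix2w('wrist',(646*.7,323*.7),0,s),'top',pix2w('top',(535*.7,219*.7),0),'side',pix2w('side',(353,268.5),0))
a=cv2.imread('pics/top0.png');c=a[148:160,368:382].mean(2); c=(150-c).clip(0);yy,xx=np.mgrid[148:160,368:382];print((c*xx).sum()/c.sum(),(c*yy).sum()/c.sum())
b=cv2.imread('pics/side0.png')
cv2.imwrite('pics/s2.png',cv2.resize(b[260:320,260:380],None,fx=6,fy=6,interpolation=cv2.INTER_CUBIC))
go()
E
```

```text
dot w [ 0.68104601 -0.26921778  0.        ] top [ 0.6818275  -0.27522204  0.        ] side [ 0.68093249 -0.26862704  0.        ]
374.16690647482017 153.5465412285556
t 2.45 p [ 0.4995 -0.2925  0.1782] yaw 18.01 zaxis [-0.002  0.001 -1.   ] F [-0.   0.6 -0.4] w 0.999
```

View pics/s2.png

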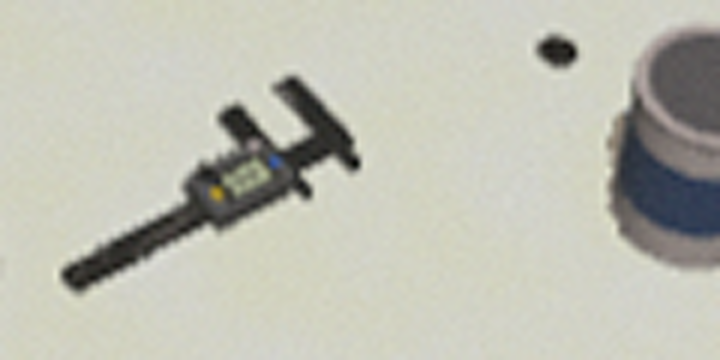

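The side and wrist views agree on the black dot. The top camera reads about 6 mm low in y, so I'll trust the wrist. Now I'll descend over the jaws.

>>> {"api": "play_rows", "payload": {"linear": [[0.006, 0.0035, 0.03], [0.006, 0.003, 0.03], [0, 0, 0.03], [0, 0, 0.03], [0, 0, 0.025], [0, 0, 0]], "twist": [[0, 0, 0.01], [0, 0, 0], [0, 0, 0], [0, 0, 0], [0, 0, 0], [0, 0, 0]]}}

```text
time: 3.05
ee_pos: [0.5005, -0.2784, 0.0314]
eef_rot: [[-0.299, 0.954, -0.005], [0.954, 0.299, 0.004], [0.005, -0.004, -1.0]]
wrist_force: [0.3, 0.9, -1.0]
gripper_width: 1.0
gripper_force: 0.0
```

```bash
python3 -c "
from h import *
a,s=snap('wrist','w2.png'); go((.5018,-.279,.003),17.4)
cv2.imwrite('pics/w2b.png',cv2.resize(a,(800,600),interpolation=cv2.INTER_CUBIC))"
```

```text
t 3.1 p [ 0.5017 -0.2792  0.0334] yaw 17.42 zaxis [-0.003  0.002 -1.   ] F [-0.1 -0.6  0.6] w 1.0
d tool [0.0001 0.0002 0.0304]
dtz 0.0004
```

View pics/w2b.png

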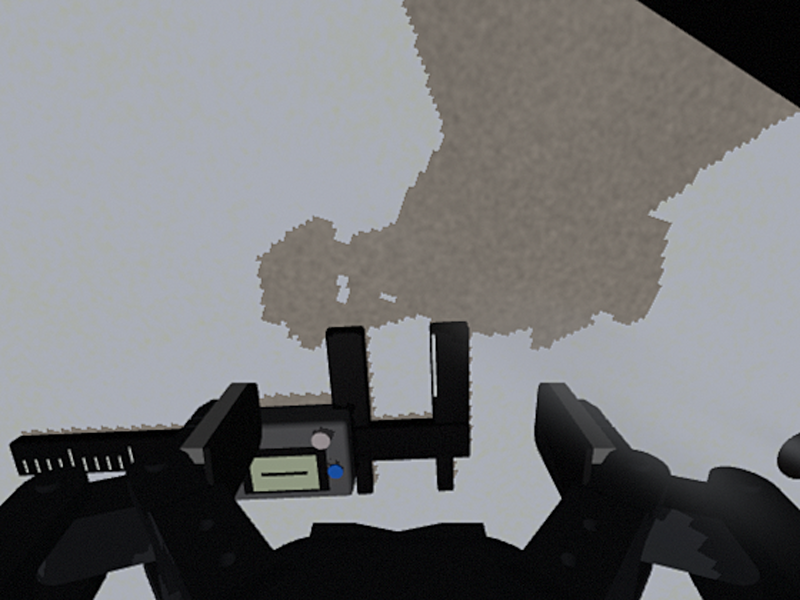

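```bash
python3 - <<'E'
from h import *
s=np.load('pics/w2.png.npz'); s={'p':s['p'],'R':s['R']}
W=lambda x,y,z:s['R'].T@(pix2w('wrist',((x+.5)*.7-.5,(y+.5)*.7-.5),z,s)-s['p'])*1000
for p in((469,323),(327,328),(469,456),(333,400)): print(W(*p,.007).round(1))
print(W(350,405,.017).round(1))
E
```

```text
[16.  27.5 24.4]
[ 13.9 -26.2  24.6]
[-41.7  30.   24.1]
[-16.3 -25.1  24.4]
[-13.1 -17.3  14.4]
```

>>> {"api": "play_rows", "payload": {"linear": [[0.0015, 0, 0.01], [0, 0, 0.01], [0, 0, 0.007], [0, 0, 0.004], [0, 0, 0]], "twist": [[0, 0, -0.03], [0, 0, 0], [0, 0, 0], [0, 0, 0], [0, 0, 0]]}}

```text
time: 3.6
ee_pos: [0.5028, -0.277, 0.0028]
eef_rot: [[-0.331, 0.944, -0.001], [0.944, 0.331, 0.001], [0.001, -0.0, -1.0]]
wrist_force: [0.3, 0.6, 0.4]
gripper_width: 0.995
gripper_force: 0.0
```

>>> {"api": "play_rows", "payload": {"linear": [[0, 0, 0], [0, 0, 0], [0, 0, 0], [0, 0, 0], [0, 0, 0], [0, 0, 0]], "twist": [[0, 0, 0], [0, 0, 0], [0, 0, 0], [0, 0, 0], [0, 0, 0], [0, 0, 0]], "claw": 0.3}}

```text
time: 4.2
ee_pos: [0.505, -0.2788, 0.0068]
eef_rot: [[-0.331, 0.944, 0.005], [0.944, 0.331, -0.004], [-0.005, 0.003, -1.0]]
wrist_force: [-2.3, 2.2, 19.0]
gripper_width: 0.301
gripper_force: 9.6
```

The tips slid over the jaw tops, because partly open fingers stand farther back. I'll lift, reopen and re-measure by code.

>>> {"api": "play_rows", "payload": {"linear": [[0, 0, -0.01], [0, 0, -0.01], [0, 0, -0.01]], "twist": [[0, 0, 0], [0, 0, 0], [0, 0, 0]]}}

```text
time: 4.5
ee_pos: [0.503, -0.2772, 0.034]
eef_rot: [[-0.331, 0.944, -0.0], [0.944, 0.331, 0.0], [0.0, -0.0, -1.0]]
wrist_force: [1.5, -0.6, 0.8]
gripper_width: 0.303
gripper_force: 0.0
```

>>> {"api": "play_rows", "payload": {"linear": [[0, 0, 0], [0, 0, 0], [0, 0, 0], [0, 0, 0]], "twist": [[0, 0, 0], [0, 0, 0], [0, 0, 0], [0, 0, 0]], "claw": 0.82}}

```text
time: 4.9
ee_pos: [0.5027, -0.277, 0.0327]
eef_rot: [[-0.331, 0.944, -0.001], [0.944, 0.331, 0.001], [0.001, -0.001, -1.0]]
wrist_force: [0.0, 0.2, -0.1]
gripper_width: 0.82
gripper_force: 0.0
```

```bash
python3 -c "
from h import *
a,s=snap('wrist','w3.png'); go()
S={'p':np.array(s['ee_pos']),'R':np.array(s['eef_rot'])}
L=lambda u,v:(S['R'].T@(pix2w('wrist',(u,v),.007,S)-S['p'])*1000).round(1)[:2].tolist()
g=a.max(2).astype(int)
for v in range(200,350,10):
    d=(g[v]<75).astype(int); t=np.flatnonzero(np.diff(d)); t=t[(t>130)&(t<420)]
    print(v,[(int(u),L(u+.5,v)) for u in t][:8])
cv2.imwrite('pics/w3b.png',cv2.resize(a,(800,600),interpolation=cv2.INTER_CUBIC))
"
```

```text
t 4.95 p [ 0.5027 -0.277   0.0327] yaw 19.31 zaxis [-0.001  0.001 -1.   ] F [-0.5 -1.1  0.2] w 0.823
200 []
210 []
220 []
230 [(253, [13.2, -12.9]), (254, [13.2, -12.3])]
240 [(249, [7.4, -15.2]), (276, [7.4, -0.3]), (291, [7.4, 7.9]), (292, [7.4, 8.5]), (294, [7.4, 9.6]), (318, [7.4, 22.8])]
250 [(249, [1.4, -15.4]), (276, [1.4, -0.3]), (290, [1.4, 7.4]), (291, [1.4, 8.0]), (294, [1.4, 9.7]), (317, [1.4, 22.5])]
260 [(250, [-4.6, -15.0]), (276, [-4.6, -0.4]), (290, [-4.6, 7.5]), (291, [-4.6, 8.1]), (294, [-4.6, 9.7]), (317, [-4.6, 22.7])]
270 [(178, [-10.8, -55.9]), (200, [-10.8, -43.4]), (250, [-10.8, -15.1]), (276, [-10.8, -0.4]), (290, [-10.8, 7.6]), (291, [-10.8, 8.1]), (294, [-10.8, 9.8]), (316, [-10.8, 22.3])]
280 [(161, [-17.1, -66.2]), (201, [-17.1, -43.3]), (250, [-17.1, -15.3]), (276, [-17.1, -0.4]), (290, [-17.1, 7.6]), (291, [-17.1, 8.2]), (294, [-17.1, 9.9]), (316, [-17.1, 22.5])]
290 [(154, [-23.5, -70.9]), (276, [-23.5, -0.4]), (290, [-23.5, 7.7]), (316, [-23.5, 22.7]), (353, [-23.5, 44.1]), (401, [-23.4, 71.8])]
300 [(203, [-30.0, -43.0]), (205, [-30.0, -41.8]), (208, [-30.0, -40.1]), (212, [-30.0, -37.7]), (213, [-30.0, -37.1]), (215, [-30.0, -36.0]), (216, [-30.0, -35.4]), (219, [-30.0, -33.6])]
310 [(163, [-36.6, -67.0]), (170, [-36.6, -62.8]), (200, [-36.6, -45.2]), (201, [-36.6, -44.6]), (225, [-36.6, -30.4]), (226, [-36.6, -29.9]), (236, [-36.6, -24.0]), (250, [-36.6, -15.7])]
320 [(195, [-43.4, -48.6]), (239, [-43.4, -22.4]), (246, [-43.4, -18.3]), (247, [-43.4, -17.7]), (314, [-43.4, 22.2]), (360, [-43.4, 49.5])]
330 [(192, [-50.3, -50.9]), (200, [-50.3, -46.1]), (231, [-50.3, -27.5]), (239, [-50.3, -22.7]), (245, [-50.3, -19.1]), (257, [-50.3, -11.8]), (274, [-50.3, -1.6]), (291, [-50.3, 8.6])]
340 [(193, [-57.4, -50.8]), (239, [-57.4, -22.9]), (247, [-57.4, -18.0]), (248, [-57.4, -17.4]), (263, [-57.4, -8.3]), (264, [-57.4, -7.7]), (274, [-57.4, -1.7]), (291, [-57.4, 8.7])]
```

>>> {"api": "play_rows", "payload": {"linear": [[0, 0.0036, 0.01], [0, 0, 0.01], [0, 0, 0.009], [0, 0, 0.003], [0, 0, 0]], "twist": [[0, 0, 0], [0, 0, 0], [0, 0, 0], [0, 0, 0], [0, 0, 0]], "claw": 0.56}}

```text
time: 5.45
ee_pos: [0.5058, -0.2756, 0.0002]
eef_rot: [[-0.331, 0.944, -0.002], [0.944, 0.331, 0.001], [0.002, -0.001, -1.0]]
wrist_force: [-0.5, 0.1, -0.3]
gripper_width: 0.559
gripper_force: 0.0
```

>>> {"api": "play_rows", "payload": {"linear": [[0, 0, 0.002], [0, 0, 0]], "twist": [[0, 0, 0], [0, 0, 0]]}}

```text
time: 5.65
ee_pos: [0.5065, -0.2762, -0.0006]
eef_rot: [[-0.331, 0.944, 0.0], [0.944, 0.331, -0.0], [-0.0, 0.0, -1.0]]
wrist_force: [-0.3, -0.8, 0.1]
gripper_width: 0.561
gripper_force: 0.0
```

>>> {"api": "play_rows", "payload": {"linear": [[0, 0, 0.002], [0, 0, 0.001], [0, 0, 0]], "twist": [[0, 0, 0], [0, 0, 0], [0, 0, 0]]}}

```text
time: 5.95
ee_pos: [0.5068, -0.2764, -0.0026]
eef_rot: [[-0.331, 0.944, 0.001], [0.944, 0.331, -0.001], [-0.001, 0.001, -1.0]]
wrist_force: [-0.8, 0.7, 6.5]
gripper_width: 0.563
gripper_force: 3.3
```

>>> {"api": "play_rows", "payload": {"linear": [[0, 0, 0.0015], [0, 0, 0]], "twist": [[0, 0, 0], [0, 0, 0]]}}

```text
time: 6.15
ee_pos: [0.5068, -0.2764, -0.0027]
eef_rot: [[-0.331, 0.944, 0.001], [0.944, 0.331, -0.001], [-0.001, 0.001, -1.0]]
wrist_force: [-4.9, 3.7, 17.8]
gripper_width: 0.563
gripper_force: 9.1
```

>>> {"api": "play_rows", "payload": {"linear": [[0, 0, -0.003], [0, 0, -0.0005]], "twist": [[0, 0, 0], [0, 0, 0]], "claw": 0.5}}

```text
time: 6.35
ee_pos: [0.5068, -0.2764, -0.0009]
eef_rot: [[-0.331, 0.944, 0.001], [0.944, 0.331, -0.001], [-0.001, 0.001, -1.0]]
wrist_force: [0.5, 0.8, 0.1]
gripper_width: 0.498
gripper_force: 0.0
```

>>> {"api": "play_rows", "payload": {"linear": [[0, 0, -0.0005], [0, 0, 0]], "twist": [[0, 0, 0], [0, 0, 0]], "claw": 0.42}}

```text
time: 6.55
ee_pos: [0.5066, -0.2763, -0.001]
eef_rot: [[-0.331, 0.944, 0.0], [0.944, 0.331, -0.0], [-0.0, 0.0, -1.0]]
wrist_force: [-1.1, -0.4, 5.7]
gripper_width: 0.421
gripper_force: 4.3
```

>>> {"api": "play_rows", "payload": {"linear": [[0, 0, -0.0005], [0, 0, 0], [0, 0, 0], [0, 0, 0]], "twist": [[0, 0, 0], [0, 0, 0], [0, 0, 0], [0, 0, 0]], "claw": 0.3}}

```text
time: 6.95
ee_pos: [0.5069, -0.2766, -0.0]
eef_rot: [[-0.331, 0.944, 0.001], [0.944, 0.331, -0.001], [-0.001, 0.001, -1.0]]
wrist_force: [-0.7, 0.7, 8.5]
gripper_width: 0.318
gripper_force: 61.6
```

Pads hold at 62 N across 27 mm, so the jaws are shut. I'll release and move over the housing with a quarter turn.

>>> {"api": "play_rows", "payload": {"linear": [[0, 0, 0], [0, 0, 0], [0, 0, 0], [0, 0, -0.03], [-0.0125, -0.013, -0.03], [-0.0125, -0.013, -0.03], [-0.012, -0.013, -0.03]], "twist": [[0, 0, 0], [0, 0, 0], [0, 0, 0], [0, 0, 0], [0, 0, 0], [0, 0, 0], [0, 0, 0]], "claw": 0.6}}

```text
time: 7.65
ee_pos: [0.4814, -0.324, 0.12]
eef_rot: [[-0.331, 0.944, -0.001], [0.944, 0.331, 0.001], [0.001, -0.0, -1.0]]
wrist_force: [0.5, 0.0, 0.3]
gripper_width: 0.599
gripper_force: 0.0
```

>>> {"api": "play_rows", "payload": {"linear": [[0, 0, 0], [0, 0, 0], [0, 0, 0], [0, 0, 0], [0, 0, 0], [0, 0, 0], [0, 0, 0], [0, 0, 0]], "twist": [[0, 0, 0.143], [0, 0, 0.143], [0, 0, 0.143], [0, 0, 0.143], [0, 0, 0.143], [0, 0, 0.143], [0, 0, 0.143], [0, 0, 0.143]]}}

```text
time: 8.45
ee_pos: [0.4816, -0.3237, 0.1188]
eef_rot: [[0.726, 0.687, -0.001], [0.687, -0.726, 0.001], [0.0, -0.001, -1.0]]
wrist_force: [0.3, 0.1, -0.0]
gripper_width: 0.596
gripper_force: 0.0
```

>>> {"api": "play_rows", "payload": {"linear": [[0, 0, 0], [0, 0, 0], [0, 0, 0], [0, 0, 0]], "twist": [[0, 0, 0.143], [0, 0, 0.143], [0, 0, 0.143], [0, 0, 0]]}}

```text
time: 8.85
ee_pos: [0.4817, -0.3237, 0.1189]
eef_rot: [[0.945, 0.327, -0.001], [0.327, -0.945, 0.001], [-0.0, -0.001, -1.0]]
wrist_force: [0.5, 0.1, -0.1]
gripper_width: 0.601
gripper_force: 0.0
```

```bash
python3 -c "
from h import *
a,s=snap('wrist','w4.png'); go()
cv2.imwrite('pics/w4b.png',cv2.resize(a,(800,600),interpolation=cv2.INTER_CUBIC))"
```

```text
t 8.9 p [ 0.4817 -0.3237  0.1189] yaw -70.64 zaxis [-0.001  0.001 -1.   ] F [-0.   0.8  0.5] w 0.602
```

View pics/w4b.png

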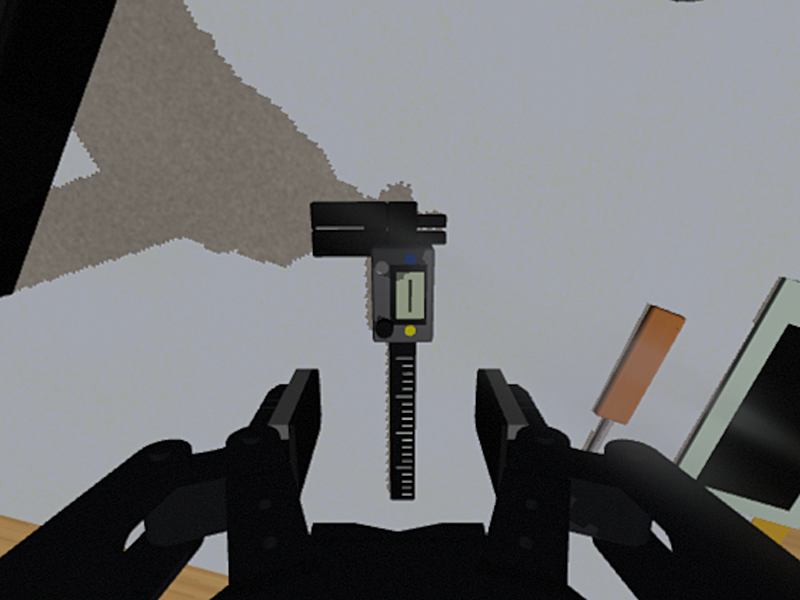

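The jaws are shut and the caliper is aligned with the tool. The housing spans (372–434, 247–342), the beam tail is at (403,498) and the fixed jaw's top edge is at y=202.

```bash
python3 - <<'E'
from h import *
s=np.load('pics/w4.png.npz'); s={'p':s['p'],'R':s['R']}
W=lambda x,y,z:s['R'].T@(pix2w('wrist',((x+.5)*.7-.5,(y+.5)*.7-.5),z,s)-s['p'])*1000
for n,x,y,z in(('hTL',373,249,.017),('hTR',434,249,.017),('hBL',372,342,.017),('hBR',434,342,.017),('tail',403,498,.007),('head',402,202,.007),('jawtip',311,230,.007),('short',447,220,.007)): print(n,W(x,y,z).round(1))
E
```

```text
hTL [ 31.1 -13.6 101.9]
hTR [ 31.1  18.6 101.9]
hBL [-21.3 -14.9 101.9]
hBR [-21.3  19.8 101.9]
tail [-133.2    2.9  111.9]
head [ 54.8   1.8 111.9]
jawtip [ 39.9 -47.7 111.9]
short [ 45.2  26.1 111.8]
```

>>> {"api": "play_rows", "payload": {"linear": [[0.0005, 0.0024, 0.03], [0, 0, 0.03], [0, 0, 0.03], [0, 0, 0.02], [0, 0, 0.008], [0, 0, 0]], "twist": [[0, 0, 0], [0, 0, 0], [0, 0, 0], [0, 0, 0], [0, 0, 0], [0, 0, 0]]}}

```text
time: 9.5
ee_pos: [0.4825, -0.3254, 0.0002]
eef_rot: [[0.944, 0.331, -0.002], [0.331, -0.944, 0.002], [-0.001, -0.002, -1.0]]
wrist_force: [0.4, -0.0, 0.4]
gripper_width: 0.599
gripper_force: 0.0
```

>>> {"api": "play_rows", "payload": {"linear": [[0, 0, 0], [0, 0, 0], [0, 0, 0], [0, 0, 0], [0, 0, 0]], "twist": [[0, 0, 0], [0, 0, 0], [0, 0, 0], [0, 0, 0], [0, 0, 0]], "claw": 0.2}}

```text
time: 10.0
ee_pos: [0.4839, -0.3268, 0.0027]
eef_rot: [[0.944, 0.329, 0.002], [0.329, -0.944, -0.002], [0.001, 0.002, -1.0]]
wrist_force: [-0.4, 0.4, 6.0]
gripper_width: 0.385
gripper_force: 61.3
```

>>> {"api": "play_rows", "payload": {"linear": [[0, 0, -0.03], [0, 0, -0.04], [0, 0, -0.04], [0, 0, -0.04], [0, 0, 0], [0, 0, 0]], "twist": [[0, 0, 0], [0, 0, 0], [0, 0, 0], [0, 0, 0], [0, 0, 0], [0, 0, 0]]}}

```text
time: 10.6
ee_pos: [0.4834, -0.3262, 0.1524]
eef_rot: [[0.944, 0.329, 0.002], [0.329, -0.944, -0.002], [0.001, 0.002, -1.0]]
wrist_force: [-0.1, 0.8, -1.9]
gripper_width: 0.382
gripper_force: 60.5
```

```bash
python3 -c "
from h import *
go((.5915,.006-.008+.0,.15),-11)"
```

```text
t 10.6 p [ 0.4834 -0.3262  0.1524] yaw -70.81 zaxis [ 0.002 -0.002 -1.   ] F [-0.1  0.8 -1.9] w 0.382
d tool [ 0.2086 -0.2707  0.002 ]
dtz -1.0439
```

>>> {"api": "play_rows", "payload": {"linear": [[0.022, -0.0235, -0.025], [0.022, -0.0235, -0.025], [0.022, -0.0235, -0.025], [0.022, -0.0235, -0.025], [0.022, -0.0235, -0.025], [0.022, -0.0235, -0.025], [0.022, -0.0235, -0.025], [0.022, -0.0235, -0.025]], "twist": [[0, 0, 0], [0, 0, 0], [0, 0, 0], [0, 0, 0], [0, 0, 0], [0, 0, 0], [0, 0, 0], [0, 0, 0]]}}

```text
time: 11.4
ee_pos: [0.5873, -0.0891, 0.3497]
eef_rot: [[0.944, 0.329, -0.004], [0.329, -0.944, 0.001], [-0.003, -0.003, -1.0]]
wrist_force: [0.7, -0.6, 0.2]
gripper_width: 0.382
gripper_force: 60.4
```

>>> {"api": "play_rows", "payload": {"linear": [[0, 0, 0], [0, 0, 0], [0, 0, 0], [0, 0, 0], [0, 0, 0], [0, 0, 0], [0, 0, 0], [0, 0, 0]], "twist": [[0, 0, -0.13], [0, 0, -0.13], [0, 0, -0.13], [0, 0, -0.13], [0, 0, -0.13], [0, 0, -0.13], [0, 0, -0.13], [0, 0, -0.13]]}}

```text
time: 12.2
ee_pos: [0.587, -0.0904, 0.3485]
eef_rot: [[0.189, 0.982, -0.005], [0.982, -0.189, 0.002], [0.001, -0.005, -1.0]]
wrist_force: [-0.3, 0.1, -0.6]
gripper_width: 0.383
gripper_force: 60.5
```

>>> {"api": "play_rows", "payload": {"linear": [[0, 0, 0], [0, 0, 0]], "twist": [[0, 0, 0], [0, 0, 0]]}}

```text
time: 12.4
ee_pos: [0.5872, -0.0905, 0.3495]
eef_rot: [[0.198, 0.98, -0.003], [0.98, -0.198, 0.001], [0.0, -0.003, -1.0]]
wrist_force: [0.1, 0.7, -0.8]
gripper_width: 0.38
gripper_force: 60.5
```

```bash
cat > fit.py <<'E'
from h import *
from scipy.optimize import minimize
r=lambda x0,x1,y0,y1:np.array([[x0,y0],[x1,y0],[x1,y1],[x0,y1]],float)
c=2.5
CAL=[r(-8-c,8+c,-95-c,95+c),r(-50-c,8,65-c,95+c),r(-46,46,15.5,62.5),r(-17-c,17+c,18-c,72+c),r(-8,24+c,68-c,88+c)]
APP=[r(-30-c,30+c,45-c,55+c),r(-30-c,30+c,-55-c,-45+c),r(7-c,23+c,-55,55)]
def render(q,n,s,shape,k=4):
    x,y,a=q[0],q[1],q[2]; R2=np.array([[np.cos(a),-np.sin(a)],[np.sin(a),np.cos(a)]]); out=np.zeros(shape,np.float32)
    K,R,t=cam(n,s)
    for polys,off,fl in((CAL,(45,0),.036),(APP,(-55,60),.024)):
        m=[]
        for z in(fl,.05):
            im=np.zeros((shape[0]*k,shape[1]*k),np.uint8)
            for p in polys:
                w=(R2@((p+off)/1000).T).T+[x,y]
                X=np.c_[w,np.full(4,z)]@R.T+t; X=X@K.T; uv=X[:,:2]/X[:,2:]
                cv2.fillConvexPoly(im,np.round(((uv+.5)*k-.5)*16).astype(np.int32),255,shift=4)
            m.append(im)
        b=cv2.resize(cv2.bitwise_and(*m),shape[::-1],interpolation=cv2.INTER_AREA)/255.
        out=np.maximum(out,b)
    return out
def fit(n,im,s,q0,ok):
    i=im.astype(float); bl=np.clip((i[:,:,0]-1.5*i[:,:,2]-10)/60,0,1)
    f=lambda d:(((render(q0+d*[1e-3,1e-3,1e-2],n,s,bl.shape)-bl)**2)*ok).sum()
    best=min((minimize(f,d0,method='Nelder-Mead',options=dict(initial_simplex=np.array(d0)+np.vstack([[0,0,0],np.eye(3)*4]),xatol=.02,fatol=.05)) for d0 in([0.,0,0],[-5.,-5,0])),key=lambda o:o.fun)
    q=q0+best.x*[1e-3,1e-3,1e-2]; return q,best.fun,bl
E
python3 - <<'E'
from fit import *
im,s=snap('wrist','w5.png'); go(); s=np.load('pics/w5.png.npz'); s={'p':s['p'],'R':s['R']}
ok=np.ones(im.shape[:2])
q,f,bl=fit('wrist',im,s,np.array([.5475,.012,-.192]),ok); print('wrist',q.round(4),np.degrees(q[2]),f,bl.sum())
m=render(q,'wrist',s,bl.shape); o=cv2.resize(im,(800,600),interpolation=cv2.INTER_CUBIC)
cs,_=cv2.findContours((cv2.resize(m,(800,600))>.5).astype(np.uint8),0,1); cv2.drawContours(o,cs,-1,(0,255,255),1); cv2.imwrite('pics/w5b.png',o)
t=cv2.imread('pics/top0.png'); q2,f,bl=fit('top',t,None,np.array([.5475,.008,-.192]),ok); print('top',q2.round(4),np.degrees(q2[2]),f,bl.sum())
t=cv2.imread('pics/side0.png'); q2,f,bl=fit('side',t,None,np.array([.5475,.012,-.192]),(np.indices(bl.shape)[0]>120)*1.); print('side',q2.round(4),np.degrees(q2[2]),f,bl.sum())
E
```

```text
t 12.45 p [ 0.5873 -0.0906  0.3499] yaw -11.41 zaxis [-0.002  0.001 -1.   ] F [ 0.9 -0.  -1.7] w 0.384
wrist [ 0.5462  0.0118 -0.1909] -10.937369773900013 869.8565554113802 7809.4416666666675
top [ 0.5471  0.0076 -0.1897] -10.86990495787625 253.19023692810458 1368.35
side [ 0.5449  0.0146 -0.1869] -10.709289892978198 188.7094468473664 7451.183333333333
```

View pics/w5b.png

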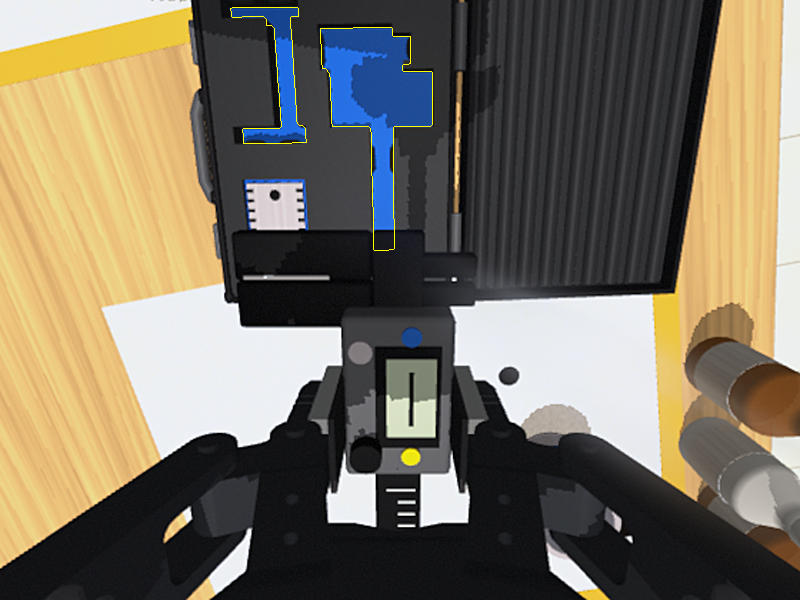

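The overlay fits the cutouts very well: case origin (546.2, 11.8) mm, yaw −10.9°. I'll move closer for a second fit.

```bash
python3 - <<'E'
from h import *
s=np.load('pics/w5.png.npz'); s={'p':s['p'],'R':s['R']}
W=lambda x,y,dz:s['R'].T@(pix2w('wrist',((x+.5)*.7-.5,(y+.5)*.7-.5),s['p'][2]+dz,s)-s['p'])*1000
for n,x,y,z in(('head',397,231.5,.0043),('jawtip upper',234,250,.0043),('short',476,270,.0043),('hL',343,400,.0143),('hR',455,400,.0143),('edgeL',240,231.5,.0043),('edgeR',420,231.5,.0043)): print(n,W(x,y,z).round(1))
c,sn=np.cos(-.1909),np.sin(-.1909)
T=np.array([.5462,.0118])+np.array([[c,-sn],[sn,c]])@[.045,.0408]; print(T)
B=T-.07*np.array([-sn,c]); go((*B,.18),-10.94); go((*T,.07))
E
```

```text
head [54.4  0.1 -4.3]
jawtip upper [ 48.8 -48.7  -4.1]
short [42.8 24.  -4.4]
hL [  4.4 -16.4 -14.2]
hR [  4.5  17.8 -14.4]
edgeL [ 54.4 -46.4  -4.1]
edgeR [54.4  6.9 -4.3]
[0.59812402 0.0433204 ]
t 12.45 p [ 0.5873 -0.0906  0.3499] yaw -11.41 zaxis [-0.002  0.001 -1.   ] F [ 0.9 -0.  -1.7] w 0.384
d tool [ 0.0633 -0.0149  0.17  ]
dtz -0.0082
t 12.45 p [ 0.5873 -0.0906  0.3499] yaw -11.41 zaxis [-0.002  0.001 -1.   ] F [ 0.9 -0.  -1.7] w 0.384
d tool [ 0.1333 -0.0152  0.28  ]
```

>>> {"api": "play_rows", "payload": {"linear": [[0.0127, -0.003, 0.034], [0.0127, -0.003, 0.034], [0.0127, -0.003, 0.034], [0.0127, -0.003, 0.034], [0.0127, -0.003, 0.034], [0, 0, 0], [0, 0, 0]], "twist": [[0, 0, -0.008], [0, 0, 0], [0, 0, 0], [0, 0, 0], [0, 0, 0], [0, 0, 0], [0, 0, 0]]}}

```text
time: 13.15
ee_pos: [0.5848, -0.0255, 0.1814]
eef_rot: [[0.187, 0.982, -0.001], [0.982, -0.187, -0.0], [-0.0, -0.001, -1.0]]
wrist_force: [-0.1, -0.6, -0.1]
gripper_width: 0.38
gripper_force: 60.3
```

```bash
python3 - <<'E'
from fit import *
im,s=snap('wrist','w6.png'); s=np.load('pics/w6.png.npz'); s={'p':s['p'],'R':s['R']}
K,R,t=cam('wrist',s)
ok=(np.indices(im.shape[:2])[0]<150)*1.
q,f,bl=fit('wrist',im,s,np.array([.5462,.0118,-.191]),ok); print('wrist',q.round(4),np.degrees(q[2]),f,(bl*ok).sum())
c,sn=np.cos(q[2]),np.sin(q[2])
T=q[:2]+np.array([[c,-sn],[sn,c]])@[.0447,.0407]; print(T)
go((*T,.06),np.degrees(q[2]))
m=render(q,'wrist',s,bl.shape); o=cv2.resize(im,(800,600),interpolation=cv2.INTER_CUBIC)
cs,_=cv2.findContours((cv2.resize(m,(800,600))>.5).astype(np.uint8),0,1); cv2.drawContours(o,cs,-1,(0,255,255),1); cv2.imwrite('pics/w6b.png',o)
E
```

```text
wrist [ 0.5463  0.0115 -0.1894] -10.853974356629042 316.9228529892349 13120.225
[0.59788814 0.04305733]
t 13.2 p [ 0.5858 -0.0261  0.1828] yaw -10.82 zaxis [ 0.002 -0.001 -1.   ] F [ 0.5 -0.7 -0.6] w 0.382
d tool [ 0.0703 -0.0014  0.1228]
dtz 0.0006
```

>>> {"api": "play_rows", "payload": {"linear": [[0.0175, 0, 0.025], [0.0175, 0, 0.025], [0.0175, -0.001, 0.025], [0.0175, 0, 0.025], [0, 0, 0.015], [0, 0, 0], [0, 0, 0]], "twist": [[0, 0, 0], [0, 0, 0], [0, 0, 0], [0, 0, 0], [0, 0, 0], [0, 0, 0], [0, 0, 0]]}}

```text
time: 13.9
ee_pos: [0.5986, 0.0426, 0.0683]
eef_rot: [[0.188, 0.982, 0.003], [0.982, -0.188, -0.001], [-0.0, 0.003, -1.0]]
wrist_force: [-0.7, 0.1, 0.0]
gripper_width: 0.38
gripper_force: 60.5
```

```bash
python3 -c "
from h import *
go((.5979,.0431,.05),-10.85)"
```

```text
t 13.9 p [0.5986 0.0426 0.0683] yaw -10.83 zaxis [ 0.003 -0.001 -1.   ] F [-0.7  0.1  0. ] w 0.38
d tool [ 0.0003 -0.0009  0.0183]
dtz 0.0004
```

>>> {"api": "play_rows", "payload": {"linear": [[0.0003, -0.0007, 0.009], [0, 0, 0.009], [0, 0, 0], [0, 0, 0]], "twist": [[0, 0, 0], [0, 0, 0], [0, 0, 0], [0, 0, 0]]}}

```text
time: 14.3
ee_pos: [0.5973, 0.0434, 0.0487]
eef_rot: [[0.187, 0.982, 0.002], [0.982, -0.187, -0.0], [-0.0, 0.002, -1.0]]
wrist_force: [2.2, -1.3, -0.7]
gripper_width: 0.378
gripper_force: 60.4
```

>>> {"api": "play_rows", "payload": {"linear": [[0, 0, 0.002], [0, 0, 0.002], [0, 0, 0]], "twist": [[0, 0, 0], [0, 0, 0], [0, 0, 0]]}}

```text
time: 14.6
ee_pos: [0.5976, 0.0436, 0.0457]
eef_rot: [[0.187, 0.982, 0.003], [0.982, -0.187, -0.001], [0.0, 0.003, -1.0]]
wrist_force: [2.8, -0.6, 5.0]
gripper_width: 0.382
gripper_force: 61.3
```

```bash
python3 -c "
from h import *
go((.5979,.0431,.0387),-10.85); print(telemetry.get_state()['torque'])"
```

```text
t 14.6 p [0.5976 0.0436 0.0457] yaw -10.77 zaxis [ 0.003 -0.001 -1.   ] F [ 2.8 -0.6  5. ] w 0.382
d tool [-0.0005  0.0004  0.007 ]
dtz 0.0014
[-0.21631838 -0.31435699  0.04710138]
```

>>> {"api": "play_rows", "payload": {"linear": [[0, 0, 0.002], [0, 0, 0.002], [0, 0, 0]], "twist": [[0, 0, 0], [0, 0, 0], [0, 0, 0]]}}

```text
time: 14.9
ee_pos: [0.5975, 0.0438, 0.0415]
eef_rot: [[0.187, 0.982, 0.003], [0.982, -0.187, -0.0], [0.0, 0.003, -1.0]]
wrist_force: [3.1, -0.8, 3.9]
gripper_width: 0.383
gripper_force: 61.1
```

>>> {"api": "play_rows", "payload": {"linear": [[0, 0, 0.002], [0, 0, 0.002], [0, 0, 0]], "twist": [[0, 0, 0], [0, 0, 0], [0, 0, 0]]}}

```text
time: 15.2
ee_pos: [0.5976, 0.0438, 0.0387]
eef_rot: [[0.187, 0.982, 0.003], [0.982, -0.187, -0.001], [0.0, 0.003, -1.0]]
wrist_force: [0.5, -1.1, 13.1]
gripper_width: 0.38
gripper_force: 62.2
```

>>> {"api": "play_rows", "payload": {"linear": [[0, 0, 0.001], [0, 0, 0.001], [0, 0, 0]], "twist": [[0, 0, 0], [0, 0, 0], [0, 0, 0]]}}

```text
time: 15.5
ee_pos: [0.5976, 0.0437, 0.0386]
eef_rot: [[0.187, 0.982, 0.004], [0.982, -0.187, -0.001], [0.0, 0.004, -1.0]]
wrist_force: [-5.0, -0.9, 27.3]
gripper_width: 0.376
gripper_force: 63.8
```

The floor is reached at TCP z = 38.7 mm, as predicted. I'll relieve the pressure, release, and check from above.

>>> {"api": "play_rows", "payload": {"linear": [[0, 0, -0.004], [0, 0, 0]], "twist": [[0, 0, 0], [0, 0, 0]]}}

```text
time: 15.7
ee_pos: [0.5974, 0.0438, 0.0393]
eef_rot: [[0.187, 0.982, 0.003], [0.982, -0.187, -0.0], [0.0, 0.003, -1.0]]
wrist_force: [3.0, -0.8, 5.2]
gripper_width: 0.381
gripper_force: 61.8
```

>>> {"api": "play_rows", "payload": {"linear": [[0, 0, 0], [0, 0, 0], [0, 0, 0], [0, 0, -0.01], [0, 0, -0.04], [-0.02, 0, -0.04], [-0.02, 0, -0.03], [0, 0, 0]], "twist": [[0, 0, 0], [0, 0, 0], [0, 0, 0], [0, 0, 0], [0, 0, 0], [0, 0, 0], [0, 0, 0], [0, 0, 0]], "claw": 0.55}}

```text
time: 16.5
ee_pos: [0.5915, 0.0023, 0.1641]
eef_rot: [[0.188, 0.982, 0.009], [0.982, -0.188, -0.003], [-0.001, 0.01, -1.0]]
wrist_force: [0.6, -1.0, 0.2]
gripper_width: 0.548
gripper_force: 0.0
```

```bash
python3 -c "
from h import *
a,s=snap('wrist','w7.png'); go()
cv2.imwrite('pics/w7b.png',cv2.resize(a,(800,600),interpolation=cv2.INTER_CUBIC))"
```

```text
t 16.55 p [0.5902 0.0035 0.1614] yaw -10.86 zaxis [ 0.005 -0.001 -1.   ] F [-0.   0.4 -0.1] w 0.544
```

View pics/w7b.png

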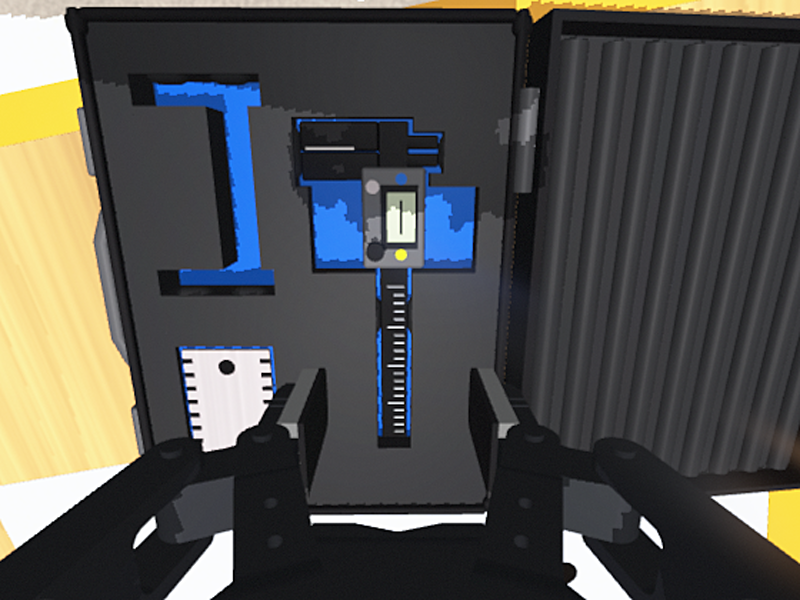

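The caliper lies home with its jaws shut: a blue gap shows all round, the housing is at (393,215) and the tail at (396,437). Next is the applicator.

>>> {"api": "play_rows", "payload": {"linear": [[0.0397, -0.0259, -0.005], [0.0397, -0.0259, -0.005], [0.0397, -0.0259, -0.005], [0.0397, -0.0259, -0.005], [0.0397, -0.0259, -0.005], [0.0397, -0.0259, -0.005], [0.0397, -0.0259, -0.005], [0.0397, -0.0259, -0.005]], "twist": [[0, 0, 0], [0, 0, 0], [0, 0, 0], [0, 0, 0], [0, 0, 0], [0, 0, 0], [0, 0, 0], [0, 0, 0]]}}

```text
time: 17.35
ee_pos: [0.4423, 0.3572, 0.1971]
eef_rot: [[0.187, 0.982, -0.003], [0.982, -0.187, -0.001], [-0.002, -0.002, -1.0]]
wrist_force: [1.6, 0.0, 0.6]
gripper_width: 0.546
gripper_force: 0.0
```

>>> {"api": "play_rows", "payload": {"linear": [[0, 0, 0], [0, 0, 0], [0, 0, 0], [0, 0, 0]], "twist": [[0, 0, -0.14], [0, 0, -0.137], [0, 0, 0], [0, 0, 0]]}}

```text
time: 17.75
ee_pos: [0.4438, 0.3554, 0.1973]
eef_rot: [[-0.086, 0.996, -0.002], [0.996, 0.086, -0.001], [-0.001, -0.002, -1.0]]
wrist_force: [0.6, -0.6, -0.2]
gripper_width: 0.55
gripper_force: 0.0
```

```bash
python3 -c "
from h import *
a,s=snap('wrist','w8.png'); go()
cv2.imwrite('pics/w8b.png',cv2.resize(a,(800,600),interpolation=cv2.INTER_CUBIC))"
```

```text
t 17.8 p [0.4441 0.3552 0.1975] yaw 4.91 zaxis [-0.002 -0.001 -1.   ] F [ 0.9  0.4 -0.3] w 0.555
```

View pics/w8b.png

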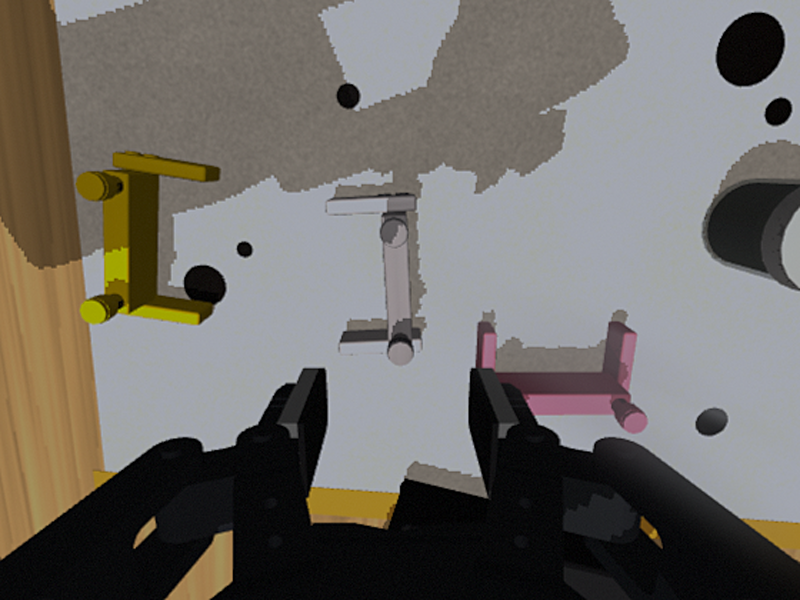

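The silver applicator stands at (400,275), with micrometer caps at (394,233) and (400,351). Its upper cheek runs from (327,203) to (415,201). The lower cheek's left end is at (341,343).

```bash
python3 - <<'E'
from h import *
s=np.load('pics/w8.png.npz'); s={'p':s['p'],'R':s['R']}
W=lambda x,y,z:pix2w('wrist',((x+.5)*.7-.5,(y+.5)*.7-.5),z,s)
P=lambda x,y,z:s['R'].T@(W(x,y,z)-s['p'])*1000
for n,x,y,z in(('capU',394,233,.074),('capD',400,351,.074),('chUL',327,200,.028),('chUR',415,196,.028),('chDL',341,338,.028),('barUL',385,245,.05),('barUR',406,245,.05),('barDL',388,325,.05),('barDR',412,325,.05)): print(n,P(x,y,z).round(1),(W(x,y,z)*1000).round(1))
a=cv2.imread('pics/w8.png').max(2)
for v in range(176,232,8): print(v,a[v,262:298:2].tolist())
E
```

```text
capU [ 36.8  -1.6 123.2] [438.8 391.8  74. ]
capD [-35.2   1.9 123.3] [448.4 320.3  74. ]
chUL [ 52.3 -45.8 169.3] [393.3 403.4  28. ]
chUR [ 54.8  11.8 169.2] [450.5 410.8  28. ]
chDL [-43.9 -40.  169.4] [407.4 308.   28. ]
barUL [ 26.2  -7.5 147.3] [433.8 380.7  50. ]
barUR [ 26.2   5.7 147.2] [446.9 381.8  50. ]
barDL [-26.6  -5.9 147.3] [439.9 328.2  50. ]
barDR [-26.6   9.8 147.3] [455.6 329.6  50. ]
176 [168, 165, 172, 119, 151, 150, 151, 149, 149, 151, 150, 148, 98, 121, 118, 133, 165, 167]
184 [165, 168, 169, 157, 150, 150, 149, 147, 148, 152, 149, 150, 91, 118, 119, 111, 171, 165]
192 [176, 176, 172, 160, 138, 151, 149, 148, 147, 149, 150, 152, 105, 114, 115, 117, 133, 174]
200 [170, 169, 167, 168, 132, 150, 150, 147, 146, 149, 151, 155, 115, 115, 118, 119, 123, 134]
208 [171, 174, 175, 180, 109, 151, 151, 148, 147, 150, 149, 153, 121, 118, 120, 115, 134, 176]
216 [175, 176, 176, 177, 137, 153, 152, 148, 146, 148, 149, 149, 142, 115, 118, 123, 142, 170]
224 [118, 118, 119, 115, 104, 144, 150, 153, 90, 138, 80, 85, 85, 90, 118, 117, 119, 123]
```

>>> {"api": "play_rows", "payload": {"linear": [[0.0008, 0.0004, 0.03], [0, 0, 0.035], [0, 0, 0.035], [0, 0, 0.035], [0, 0, 0.022], [0, 0, 0.01], [0, 0, 0]], "twist": [[0, 0, -0.046], [0, 0, 0], [0, 0, 0], [0, 0, 0], [0, 0, 0], [0, 0, 0], [0, 0, 0]]}}

```text
time: 18.5
ee_pos: [0.4442, 0.3554, 0.0299]
eef_rot: [[-0.132, 0.991, -0.003], [0.991, 0.132, -0.001], [-0.001, -0.003, -1.0]]
wrist_force: [-0.8, -0.3, 0.6]
gripper_width: 0.547
gripper_force: 0.0
```

>>> {"api": "play_rows", "payload": {"linear": [[0, 0, 0], [0, 0, 0], [0, 0, 0], [0, 0, 0], [0, 0, 0], [0, 0, 0]], "twist": [[0, 0, 0], [0, 0, 0], [0, 0, 0], [0, 0, 0], [0, 0, 0], [0, 0, 0]], "claw": 0.05}}

```text
time: 19.1
ee_pos: [0.4455, 0.3566, 0.0328]
eef_rot: [[-0.135, 0.991, 0.002], [0.991, 0.135, 0.001], [0.001, 0.002, -1.0]]
wrist_force: [-1.2, -1.3, 6.2]
gripper_width: 0.172
gripper_force: 62.9
```

```bash
python3 -c "
from h import *
go()"
```

```text
t 19.1 p [0.4455 0.3566 0.0328] yaw 7.73 zaxis [ 0.002  0.001 -1.   ] F [-1.2 -1.3  6.2] w 0.172
```

>>> {"api": "play_rows", "payload": {"linear": [[0, 0, -0.02], [0, 0, -0.04], [0, 0, -0.04], [0, 0, -0.04], [0, 0, 0], [0, 0, 0]], "twist": [[0, 0, 0], [0, 0, 0], [0, 0, 0], [0, 0, 0], [0, 0, 0], [0, 0, 0]]}}

```text
time: 19.7
ee_pos: [0.4451, 0.3563, 0.172]
eef_rot: [[-0.135, 0.991, 0.002], [0.991, 0.135, 0.001], [0.001, 0.002, -1.0]]
wrist_force: [-1.1, -0.6, -4.0]
gripper_width: 0.171
gripper_force: 61.6
```

```bash
python3 - <<'E'
from h import *
im,s=snap('wrist','w9.png'); S={'p':np.array(s['ee_pos']),'R':np.array(s['eef_rot'])}
z0=S['p'][2]
K,R,t=cam('wrist',S)
tool=lambda x,y,z:S['R']@np.array([x,y,z])/1000+S['p']
# predicted pixels (tool frame: app y->tool x, app x->tool y), top of bar at tool z=-17.2, cheek tops +4.8, cap tops -41.2
for n,p in(('capU',(37,0,-41.2)),('capD',(-37,0,-41.2)),('chU outer',(55,-15,4.8)),('chU inner',(45,-30,4.8)),('chD inner',(-45,-30,4.8)),('chD outer',(-55,-30,4.8)),('chU tip',(50,-45,4.8)),('chD tip',(-50,-45,4.8)),('chU +tip',(50,15,4.8))): print(n,w2pix('wrist',tool(*p),S).round(1))
g=im.astype(int)
u,_=map(int,w2pix('wrist',tool(50,-30,4.8),S)); print('col',u,[(v,int(g[v,u].max())) for v in range(60,150,2)])
go()
E
```

```text
capU [276.7 229.3]
capD [277.  407.6]
chU outer [243.6 157.6]
chU inner [211.5 179.6]
chD inner [221.2 346. ]
chD outer [222.1 361.6]
chU tip [177.7 168.7]
chD tip [193.8 353.9]
chU +tip [310.2 168.7]
col 210 [(60, 126), (62, 121), (64, 126), (66, 128), (68, 121), (70, 130), (72, 132), (74, 124), (76, 118), (78, 121), (80, 127), (82, 123), (84, 123), (86, 127), (88, 130), (90, 128), (92, 127), (94, 128), (96, 128), (98, 125), (100, 129), (102, 130), (104, 122), (106, 119), (108, 120), (110, 124), (112, 126), (114, 122), (116, 128), (118, 129), (120, 135), (122, 130), (124, 129), (126, 125), (128, 129), (130, 129), (132, 128), (134, 128), (136, 145), (138, 187), (140, 186), (142, 186), (144, 186), (146, 184), (148, 188)]
t 19.75 p [0.4442 0.3558 0.1704] yaw 7.74 zaxis [-0.001 -0.001 -1.   ] F [-0.6  0.2 -4.7] w 0.166
```

```bash
python3 - <<'E'
import cv2
g=cv2.imread('pics/w9.png').astype(int)
for u in(190,210,230): print(u,[int(g[v,u].max()) for v in range(144,204,2)])
print('row165',[int(g[165,u].max()) for u in range(164,200,2)]);print('row172',[int(g[172,u].max()) for u in range(164,200,2)])
print('row165R',[int(g[165,u].max()) for u in range(290,330,2)])
print('row160',[int(g[160,u].max()) for u in range(164,200,2)])
E
```

```text
190 [184, 186, 183, 183, 185, 186, 177, 52, 61, 102, 117, 125, 121, 120, 116, 116, 116, 117, 103, 122, 185, 187, 185, 177, 176, 183, 183, 177, 185, 188]
210 [186, 184, 188, 184, 189, 177, 49, 60, 61, 102, 120, 126, 122, 121, 117, 118, 120, 119, 103, 119, 184, 183, 178, 177, 182, 185, 188, 186, 188, 185]
230 [185, 184, 185, 186, 185, 178, 52, 63, 65, 106, 122, 129, 125, 120, 120, 119, 120, 120, 104, 121, 188, 187, 178, 183, 187, 188, 182, 180, 185, 185]
row165 [177, 178, 179, 182, 185, 177, 180, 169, 108, 122, 121, 121, 121, 121, 123, 124, 122, 123]
row172 [15, 97, 185, 176, 177, 182, 178, 163, 95, 115, 116, 115, 117, 116, 117, 117, 115, 116]
row165R [134, 135, 135, 135, 134, 135, 135, 136, 136, 113, 93, 125, 123, 120, 124, 124, 123, 143, 185, 185]
row160 [177, 178, 182, 178, 183, 176, 180, 183, 189, 168, 83, 50, 58, 61, 59, 61, 61, 61]
```

>>> {"api": "play_rows", "payload": {"linear": [[0, 0, 0], [0, 0, 0], [0, 0, 0], [0, 0, 0]], "twist": [[0, 0, 0.11], [0, 0, 0.11], [0, 0, 0.104], [0, 0, 0]]}}

```text
time: 20.15
ee_pos: [0.4436, 0.3554, 0.1687]
eef_rot: [[0.189, 0.982, -0.004], [0.982, -0.189, -0.002], [-0.003, -0.004, -1.0]]
wrist_force: [0.6, 0.3, -4.0]
gripper_width: 0.171
gripper_force: 61.6
```

>>> {"api": "play_rows", "payload": {"linear": [[-0.0368, 0.0179, 0.004], [-0.0368, 0.0179, 0.004], [-0.0368, 0.0179, 0.004], [-0.0368, 0.0179, 0.004], [-0.0368, 0.0179, 0.004], [-0.0368, 0.0179, 0.004], [-0.0368, 0.0179, 0.004], [0, 0, 0]], "twist": [[0, 0, 0], [0, 0, 0], [0, 0, 0], [0, 0, 0], [0, 0, 0], [0, 0, 0], [0, 0, 0], [0, 0, 0]]}}

```text
time: 20.95
ee_pos: [0.5201, 0.0749, 0.1415]
eef_rot: [[0.19, 0.982, -0.002], [0.982, -0.19, -0.002], [-0.002, -0.002, -1.0]]
wrist_force: [-0.2, 0.8, -3.3]
gripper_width: 0.173
gripper_force: 61.6
```

>>> {"api": "play_rows", "payload": {"linear": [[0, 0, 0], [0, 0, 0]], "twist": [[0, 0, 0], [0, 0, 0]]}}

```text
time: 21.15
ee_pos: [0.5187, 0.0803, 0.1425]
eef_rot: [[0.186, 0.982, -0.002], [0.982, -0.186, 0.001], [0.0, -0.002, -1.0]]
wrist_force: [-0.6, 0.8, -3.5]
gripper_width: 0.168
gripper_force: 61.6
```

```bash
python3 - <<'E'
from h import *
im,s=snap('wrist','w10.png')
go((.5186,.0793,.09),-10.88)
E
```

```text
t 21.2 p [0.5189 0.0807 0.1428] yaw -10.71 zaxis [-0.001  0.    -1.   ] F [ 0.1  0.8 -3.4] w 0.172
d tool [-0.0014  0.0001  0.0528]
dtz 0.0029
```

>>> {"api": "play_rows", "payload": {"linear": [[-0.001, 0, 0.02], [0, 0, 0.02], [0, 0, 0.012], [0, 0, 0], [0, 0, 0]], "twist": [[0, 0, 0.003], [0, 0, 0], [0, 0, 0], [0, 0, 0], [0, 0, 0]]}}

```text
time: 21.7
ee_pos: [0.5195, 0.0793, 0.0916]
eef_rot: [[0.19, 0.982, -0.0], [0.982, -0.19, 0.0], [0.0, -0.0, -1.0]]
wrist_force: [0.4, -0.3, -2.5]
gripper_width: 0.169
gripper_force: 61.4
```

```bash
python3 - <<'E'
from h import *
go((.5186,.0793,.08),-10.88)
E
```

```text
t 21.7 p [0.5195 0.0793 0.0916] yaw -10.93 zaxis [-0.  0. -1.] F [ 0.4 -0.3 -2.5] w 0.169
d tool [-0.0002 -0.0009  0.0116]
dtz -0.0008
```

>>> {"api": "play_rows", "payload": {"linear": [[0, -0.0008, 0.005], [0, 0, 0.004], [0, 0, 0.002], [0, 0, 0]], "twist": [[0, 0, 0], [0, 0, 0], [0, 0, 0], [0, 0, 0]]}}

```text
time: 22.1
ee_pos: [0.5185, 0.0788, 0.0801]
eef_rot: [[0.191, 0.982, -0.0], [0.982, -0.191, 0.0], [-0.0, -0.0, -1.0]]
wrist_force: [-0.6, -0.4, -3.7]
gripper_width: 0.173
gripper_force: 61.5
```

>>> {"api": "play_rows", "payload": {"linear": [[0, 0, 0.002], [0, 0, 0.002], [0, 0, 0]], "twist": [[0, 0, 0], [0, 0, 0], [0, 0, 0]]}}

```text
time: 22.4
ee_pos: [0.5192, 0.0788, 0.0768]
eef_rot: [[0.191, 0.982, 0.001], [0.982, -0.191, -0.0], [0.0, 0.001, -1.0]]
wrist_force: [0.4, 0.1, 1.3]
gripper_width: 0.175
gripper_force: 62.2
```

>>> {"api": "play_rows", "payload": {"linear": [[0, 0, 0.002], [0, 0, 0.002], [0, 0, 0]], "twist": [[0, 0, 0], [0, 0, 0], [0, 0, 0]]}}

```text
time: 22.7
ee_pos: [0.5194, 0.0787, 0.0726]
eef_rot: [[0.191, 0.982, 0.002], [0.982, -0.191, -0.0], [0.0, 0.002, -1.0]]
wrist_force: [1.8, 0.4, 2.6]
gripper_width: 0.165
gripper_force: 62.4
```

>>> {"api": "play_rows", "payload": {"linear": [[0, 0, 0.003], [0, 0, 0.003], [0, 0, 0.002], [0, 0, 0]], "twist": [[0, 0, 0], [0, 0, 0], [0, 0, 0], [0, 0, 0]]}}

```text
time: 23.1
ee_pos: [0.5187, 0.0788, 0.0638]
eef_rot: [[0.191, 0.982, 0.0], [0.982, -0.191, 0.0], [0.0, -0.0, -1.0]]
wrist_force: [2.5, -0.3, -1.0]
gripper_width: 0.169
gripper_force: 61.8
```

>>> {"api": "play_rows", "payload": {"linear": [[0, 0, 0.003], [0, 0, 0.003], [0, 0, 0.002], [0, 0, 0]], "twist": [[0, 0, 0], [0, 0, 0], [0, 0, 0], [0, 0, 0]]}}

```text
time: 23.5
ee_pos: [0.5183, 0.0789, 0.0568]
eef_rot: [[0.191, 0.982, -0.0], [0.982, -0.191, -0.0], [-0.0, -0.0, -1.0]]
wrist_force: [-2.0, -0.5, 9.6]
gripper_width: 0.17
gripper_force: 63.2
```

>>> {"api": "play_rows", "payload": {"linear": [[0, 0, 0.0015], [0, 0, 0.0015], [0, 0, 0]], "twist": [[0, 0, 0], [0, 0, 0], [0, 0, 0]]}}

```text
time: 23.8
ee_pos: [0.5184, 0.0789, 0.0566]
eef_rot: [[0.19, 0.982, 0.001], [0.982, -0.19, -0.0], [-0.0, 0.001, -1.0]]
wrist_force: [-10.7, -0.7, 33.0]
gripper_width: 0.172
gripper_force: 66.7
```

The floor is reached at 56.7 mm, against 56.8 expected. I'll release and lift.

>>> {"api": "play_rows", "payload": {"linear": [[0, 0, -0.005], [0, 0, 0]], "twist": [[0, 0, 0], [0, 0, 0]]}}

```text
time: 24.0
ee_pos: [0.518, 0.079, 0.0582]
eef_rot: [[0.191, 0.982, -0.001], [0.982, -0.191, 0.0], [0.0, -0.001, -1.0]]
wrist_force: [-1.0, 0.3, 3.4]
gripper_width: 0.174
gripper_force: 62.5
```

>>> {"api": "play_rows", "payload": {"linear": [[0, 0, 0], [0, 0, 0], [0, 0, 0], [0, 0, -0.02], [0, 0, -0.04], [0, 0, -0.04], [-0.03, 0, -0.03], [-0.03, 0, 0]], "twist": [[0, 0, 0], [0, 0, 0], [0, 0, 0], [0, 0, 0], [0, 0, 0], [0, 0, 0], [0, 0, 0], [0, 0, 0]], "claw": 0.45}}

```text
time: 24.8
ee_pos: [0.51, 0.0194, 0.1929]
eef_rot: [[0.189, 0.982, 0.009], [0.982, -0.189, -0.002], [0.0, 0.009, -1.0]]
wrist_force: [0.2, -0.0, -0.8]
gripper_width: 0.45
gripper_force: 0.0
```

>>> {"api": "play_rows", "payload": {"linear": [[0, 0, 0], [0, 0, 0]], "twist": [[0, 0, 0], [0, 0, 0]]}}

```text
time: 25.0
ee_pos: [0.5069, 0.0197, 0.188]
eef_rot: [[0.193, 0.981, -0.001], [0.981, -0.193, 0.001], [0.0, -0.001, -1.0]]
wrist_force: [0.1, 0.1, -0.0]
gripper_width: 0.45
gripper_force: 0.0
```

```bash
python3 - <<'E'
from h import *
im,s=snap('wrist','w11.png'); go(); S={'p':np.array(s['ee_pos']),'R':np.array(s['eef_rot'])}
q=np.array([.5463,.0116,-.190]); c,sn=np.cos(q[2]),np.sin(q[2])
W=lambda x,y,z:np.r_[q[:2]+np.array([[c,-sn],[sn,c]])@[x/1000,y/1000],z/1000]
g=im.astype(int)
def row(n,a,b,k=31):
    A,B=w2pix('wrist',W(*a),S),w2pix('wrist',W(*b),S)
    print(n,A.round(),B.round()); P=np.linspace(A,B,k)
    print([ '/'.join(map(str,g[int(round(v)),int(round(u))])) if 0<=u<560 and 0<=v<420 else '-' for u,v in P])
# applicator: across left cheek top (z52), y from 100 to 125 at x=-75
row('cheekL',(-78,100,52),(-78,130,52)); row('cheekR',(-78,-10,52),(-78,20,52))
row('cheek endL',(-95,110,52),(-75,110,52)); row('tail',(45,-105,43),(45,-80,43)); row('head',(45,80,43),(45,105,43)); row('jawtip',(-15,80,43),(5,80,43))
E
```

```text
t 25.05 p [0.5069 0.0202 0.1877] yaw -11.05 zaxis [-0.001  0.001 -1.   ] F [-0.7 -0.6 -0.6] w 0.451
cheekL [230.  82.] [228.  41.]
['68/65/67', '65/67/68', '85/68/63', '93/94/100', '112/110/116', '222/222/231', '255/251/249', '215/206/206', '175/173/180', '176/173/181', '176/174/181', '182/179/186', '183/180/188', '182/180/187', '172/170/178', '5/2/0', '13/9/9', '39/38/38', '44/43/42', '45/45/43', '45/44/44', '45/45/45', '44/43/45', '46/46/44', '45/44/44', '45/45/43', '45/45/44', '45/45/43', '46/44/43', '46/45/46', '43/42/42']
cheekR [236. 215.] [234. 181.]
['70/68/69', '69/68/69', '71/69/69', '69/68/68', '69/68/69', '68/66/67', '67/67/66', '71/69/70', '69/67/68', '69/67/68', '70/68/69', '75/72/72', '48/46/46', '4/2/2', '67/66/71', '246/240/235', '254/249/246', '246/241/238', '246/240/237', '245/239/237', '246/240/237', '246/240/237', '250/245/241', '238/235/238', '147/145/154', '85/83/87', '88/87/91', '91/91/94', '76/76/77', '69/70/69', '70/68/68']
cheek endL [208.  69.] [233.  69.]
['69/67/67', '63/61/61', '48/45/45', '48/45/45', '39/38/36', '40/38/36', '44/43/42', '53/51/50', '52/
[... 811 characters left out ...]
8', '34/32/31', '32/28/28', '32/29/29', '32/29/29', '31/30/31', '31/30/31', '32/32/31', '31/29/30', '32/30/30', '29/29/29', '31/30/31', '32/31/32', '28/31/33', '27/20/16', '145/68/19', '95/43/20', '22/29/35', '58/58/59', '67/65/65', '65/64/63', '64/62/62', '63/62/62', '65/63/65', '65/63/63', '63/61/61', '65/61/63']
jawtip [308. 109.] [331. 108.]
['47/44/45', '47/44/45', '49/48/46', '48/47/48', '48/46/45', '49/47/47', '49/47/47', '46/44/45', '48/46/46', '48/46/45', '49/49/49', '49/49/49', '44/43/43', '26/25/27', '26/19/17', '30/14/7', '30/14/7', '13/15/17', '14/14/16', '13/14/16', '9/11/12', '9/11/12', '10/10/12', '23/2/0', '24/5/0', '22/3/0', '22/3/0', '23/3/0', '22/3/0', '21/1/0', '21/1/0']
```

The applicator's cheeks sit where they should be. I'll verify the caliper by light touches with shut fingers, first on the jaws, then on the tail.

>>> {"api": "play_rows", "payload": {"linear": [[0.04, 0.028, 0], [0.039, 0.028, 0], [0, 0, 0.04], [0, 0, 0.04], [0, 0, 0.04], [0, 0, 0.012], [0, 0, 0], [0, 0, 0]], "twist": [[0, 0, 0], [0, 0, 0], [0, 0, 0], [0, 0, 0], [0, 0, 0], [0, 0, 0], [0, 0, 0], [0, 0, 0]], "claw": 0.0}}

```text
time: 25.85
ee_pos: [0.5783, 0.0872, 0.0574]
eef_rot: [[0.19, 0.982, 0.002], [0.982, -0.19, 0.0], [0.0, 0.002, -1.0]]
wrist_force: [0.9, 0.7, 0.7]
gripper_width: 0.0
gripper_force: 0.0
```

>>> {"api": "play_rows", "payload": {"linear": [[0, 0, 0.004], [0, 0, 0.004], [0, 0, 0.003], [0, 0, 0]], "twist": [[0, 0, 0], [0, 0, 0], [0, 0, 0], [0, 0, 0]]}}

```text
time: 26.25
ee_pos: [0.5771, 0.0867, 0.0454]
eef_rot: [[0.191, 0.982, 0.0], [0.982, -0.191, 0.0], [0.0, 0.0, -1.0]]
wrist_force: [0.1, -0.3, 0.0]
gripper_width: 0.004
gripper_force: 0.0
```

>>> {"api": "play_rows", "payload": {"linear": [[0, 0, 0.002], [0, 0, 0.001], [0, 0, 0]], "twist": [[0, 0, 0], [0, 0, 0], [0, 0, 0]]}}

```text
time: 26.55
ee_pos: [0.5776, 0.0867, 0.0431]
eef_rot: [[0.191, 0.982, 0.001], [0.982, -0.191, -0.0], [0.0, 0.001, -1.0]]
wrist_force: [-2.3, -0.4, 5.6]
gripper_width: -0.0
gripper_force: 2.7
```

Contact with the jaw top comes at 43.1 mm, so the jaws are home. Now the tail.

>>> {"api": "play_rows", "payload": {"linear": [[0, 0, -0.03], [-0.04, 0.015, 0], [-0.04, 0.014, 0], [-0.04, 0, 0], [-0.03, 0, 0], [0, 0, 0.015], [0, 0, 0], [0, 0, 0]], "twist": [[0, 0, 0], [0, 0, 0], [0, 0, 0], [0, 0, 0], [0, 0, 0], [0, 0, 0], [0, 0, 0], [0, 0, 0]]}}

```text
time: 27.35
ee_pos: [0.5767, -0.0657, 0.0571]
eef_rot: [[0.191, 0.982, -0.001], [0.982, -0.191, 0.0], [0.0, -0.001, -1.0]]
wrist_force: [-0.5, -0.2, -0.4]
gripper_width: 0.003
gripper_force: 0.0
```

```bash
python3 -c "
from h import *
go((.5773,-.0656,.043),-10.88)"
```

```text
t 27.35 p [ 0.5767 -0.0657  0.0571] yaw -11.01 zaxis [-0.001  0.    -1.   ] F [-0.5 -0.2 -0.4] w 0.003
d tool [0.0002 0.0005 0.0141]
dtz -0.0022
```

>>> {"api": "play_rows", "payload": {"linear": [[0, 0.0005, 0.004], [0, 0, 0.002], [0, 0, 0.002], [0, 0, 0]], "twist": [[0, 0, 0], [0, 0, 0], [0, 0, 0], [0, 0, 0]]}}

```text
time: 27.75
ee_pos: [0.5775, -0.0656, 0.0491]
eef_rot: [[0.19, 0.982, -0.0], [0.982, -0.19, 0.0], [0.0, -0.0, -1.0]]
wrist_force: [-1.0, 0.1, 0.1]
gripper_width: -0.003
gripper_force: 0.0
```

>>> {"api": "play_rows", "payload": {"linear": [[0, 0, 0.002], [0, 0, 0]], "twist": [[0, 0, 0], [0, 0, 0]]}}

```text
time: 27.95
ee_pos: [0.5775, -0.066, 0.0471]
eef_rot: [[0.191, 0.982, -0.0], [0.982, -0.191, 0.0], [0.0, -0.0, -1.0]]
wrist_force: [-0.1, -0.2, 0.6]
gripper_width: -0.004
gripper_force: 0.0
```

The tip fits into the slot, so I'll carry on.

>>> {"api": "play_rows", "payload": {"linear": [[0, 0, 0.002], [0, 0, 0.001], [0, 0, 0]], "twist": [[0, 0, 0], [0, 0, 0], [0, 0, 0]]}}

```text
time: 28.25
ee_pos: [0.5775, -0.0661, 0.0442]
eef_rot: [[0.191, 0.982, -0.0], [0.982, -0.191, 0.0], [0.0, -0.0, -1.0]]
wrist_force: [-0.3, -0.3, 0.9]
gripper_width: -0.001
gripper_force: 0.0
```

>>> {"api": "play_rows", "payload": {"linear": [[0, 0, 0.001], [0, 0, 0.001], [0, 0, 0]], "twist": [[0, 0, 0], [0, 0, 0], [0, 0, 0]]}}

```text
time: 28.55
ee_pos: [0.5778, -0.0662, 0.0434]
eef_rot: [[0.191, 0.982, 0.001], [0.982, -0.191, -0.0], [-0.0, 0.001, -1.0]]
wrist_force: [-2.6, 1.3, 8.5]
gripper_width: 0.002
gripper_force: 4.0
```

The tail top is at 43.3 mm, so the tail is home too. I'll lift clear and hand in.

>>> {"api": "play_rows", "payload": {"linear": [[0, 0, -0.02], [0, 0, -0.04], [0, 0, -0.04], [0, 0, -0.04], [0, 0, 0], [0, 0, 0]], "twist": [[0, 0, 0], [0, 0, 0], [0, 0, 0], [0, 0, 0], [0, 0, 0], [0, 0, 0]]}}

```text
time: 29.15
ee_pos: [0.5781, -0.0663, 0.1835]
eef_rot: [[0.191, 0.982, 0.003], [0.982, -0.191, -0.001], [-0.0, 0.003, -1.0]]
wrist_force: [-1.3, -0.0, -0.6]
gripper_width: -0.0
gripper_force: 0.0
```

```bash
python3 -c "
from h import *
go(); print(order.sign_off())"
```

```text
t 29.15 p [ 0.5781 -0.0663  0.1835] yaw -11.0 zaxis [ 0.003 -0.001 -1.   ] F [-1.3 -0.  -0.6] w -0.0
the job is handed in; nothing more can be done
None
```

The caliper's jaws are shut, the caliper and the film applicator are pressed to the floors of their cutouts, and the job was handed in at about 29 s; I never touched the comb gauge or the bystanders, though I did not re-image them at the end.

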